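Put the swapped rebuild items back in their colour trays

ROBOT

A 7-joint arm with a two-finger parallel gripper is mounted at the origin on a cart in front of the work surface, level with it; the furniture and walls round the work are solid. World frame = base frame: x ahead of the robot, y to its left, z up, the work surface at z = 0. Lengths are in mm, angles in rad, forces in N, time in s.
With the tool pointing down it reaches from about 400 to 875 mm from the base axis. Payload 4.4 kg.
Tool frame: the origin (TCP) lies at the very end of the fingers, on their centre line; the grasp point (between the pads) lies 19 mm behind it; z points along the fingers, y is the line along which they close (so a half turn about z gives the same grasp; the last joint's range is limited). The gripper opens to 85 mm and grips with 20 to 120 N. Pads are 22 mm wide; open, the fingers measure 114 mm over their backs; the gripper's body (76 mm by 85 mm) begins 54 mm behind the grasp point. The pads swing forward as they close: fully open they stand 13 mm farther back than shut.
Start: joints at [1.116, 0.628, 0.038, 1.517, -0.027, 0.996, -0.02], TCP at [246.429, -601.49, 231.313] pointing down, gripper open.
Joint ranges: [-3.06, 3.06], [-0.37, 2.12], [-1.25, 1.32], [0.18, 2.47], [-1.1, 4.24], [0.23, 1.98], [-2.94, 2.94]. Speed limits (rad/s): [2.57, 2.57, 3.14, 3.14, 3.14, 3.14, 3.14].

INTERFACE

Orientations are given as [roll, pitch, yaw] about the fixed x, y, z axes, in that order (R = Rz(yaw) Ry(pitch) Rx(roll)).
In Python, from cell import ctrl gives the robot as it stands.
- The arm moves only by the tool jog_arm, never from a script. Its argument "plan" is a list of rows, each an object of numbers: "tx", "ty", "tz": the shift along the tool's x, y, z as a fraction of full scale; "wx", "wy", "wz": the turn, a rotation vector about the tool's x, y, z as a fraction of full scale; "claw": the closure, from 0 (fully open) to 1 (shut). In form: [{"tx": .., "ty": .., "tz": .., "wx": .., "wy": .., "wz": .., "claw": ..}, ...]. A call has 1 to 12 rows; each row is the pose to reach, as a shift and turn from the pose commanded when the call began, along the tool's axes at that moment; what a row does not reach only later rows make up. Full scale, the value 1, is 300 mm for a shift and 90 degrees for a turn. A row lasts 1/10 s, in which the tool goes at most 50 mm and 8.59 degrees, less where a joint would pass 70% of its speed; a pose out of reach is approached as far as the arm can. A call with a number of a shift or a turn outside -1 to 1 is refused whole. A call with a gripper value outside its range is refused whole. The fingers move at their own pace and stop on an object; the grip force is fixed at half the most. Time passes only in rows, so rows that repeat a pose let the fingers close. It gives the time, the measured TCP pose, the force, the opening and the grip force at its end, in the units of the state.
- ctrl.read_state(): the state, without advancing time (a new reading comes with each control period).
- ctrl.get_image(name): name is "scene" or "top" or "wrist"; returns a dict with "img" (480x640x3 uint8, red, green, blue), "depth" (480x640 float32, mm along the optical axis (not along the pixel's ray), 0 where there is no reading), "fx", "fy", "cx", "cy" (pixels), "distortion" ([k1, k2, p1, p2, k3] as OpenCV has them; the pictures are not rectified), "position" and "orientation" of the camera in the world; the wrist camera has in their place "hand_eye" (4x4, takes a point from camera to tool coordinates, whose origin is the TCP and whose axes are the flange's). Camera axes: x right, y down, z forward; pixel columns grow to the right and rows downward; lengths in mm; the calibration is good to about 2 mm. A picture is of the moment at which its call begins: read the wrist's pose just before it.
- ctrl.finish_job(): hands the job in; it is judged then, once.
Trained networks look in a picture, given as the dict that the camera call returned (one of the last four; its "shot" number tells which), for a name from the list of things; names that differ only in an ending like _2 or _b are one class to them, and where a whole thing is asked for, a point or a joint stands for the part that bears it (a point fixed in the world has none). Each returns a list of dicts, best first, with "score" (0 to 1); they miss things now and then, are a little off and sometimes report something else, mostly with a low value. They report only what shows in the picture. A call takes as long as a camera call. They do not tell look-alikes from the thing itself.
- ctrl.trace(picture, thing): "pixels" (480x640 bool, what is visible of it) and "extent" ([centre column, centre row, width, height] in pixels, round what is visible of it).
The state is a dict: "clock": time; "qpos": joint angles; "qd": joint speeds; "tau": joint torques, N m; "eef_pos": TCP position; "tool_rot": TCP orientation; "force": force on the tool from outside, world axes, zero at the start; "torque": the same for the moment, N m; "width": finger opening in mm; "gripper_force": force on a finger pad.
Only numpy, scipy, OpenCV 4.12 (cv2) and the standard library are available. Lean on these libraries where they do the work, as an engineer would, in place of code of your own. Each camera call takes 0.05 s, during which the arm holds its last target. There are 200 camera calls.

TASK

The four small items of this carburettor rebuild all stand in the wrong colour trays: put the chromed filter cup in the blue tray, the dark brown purge valve in the red tray, the yellow oil vial in the yellow tray and the green-capped oil dropper in the green tray. Each must end up alone, standing upright in the middle of its tray, over the marked ring. The bench is dirty, so never lay an item on it or tip one over: use the empty grey tray as the free spot while you change them over, and leave it empty.

Things in the scene. Friction and masses are not known exactly. Their poses are not given: they have to be found in the camera images.
- filter_cup: Chromed (pale silvery, ribbed, looks almost clear) filter cup, slightly conical, round, open on top, 44 to 46 mm across the upper part, 38 mm at the base, 32 mm high. Stands upright, z up. Origin: centre of its underside.
- vent_valve: Dark brown mushroom-shaped purge valve, round: head 45 mm across from 14 to 31 mm above its underside, on a narrower foot 27 mm across. Stands upright, z up. Origin: centre of its underside.
- oil_vial: Small yellow oil vial with a yellow cap, round, 16 mm across, 46 mm high. Stands upright, z up. Origin: centre of its underside.
- dropper_b: Teal oil dropper bottle with a green cap, round, 34 mm across up to 61 mm height, cap 30 mm across, 82 mm high. Stands upright, z up. Origin: centre of its underside.
- tray_blue: Blue square plastic parts tray, fixed to the bench: 90 x 90 mm outside, floor 5 mm thick, rim 4 mm thick and 11 mm high in all, inside 82 x 82 mm, a ring 62 mm across marked round the middle of its floor, a small finger tab on the -x side. Origin: centre of its underside, on the bench top; z up.
- tray_red: Red square plastic parts tray, fixed to the bench: 90 x 90 mm outside, floor 5 mm thick, rim 4 mm thick and 11 mm high in all, inside 82 x 82 mm, a ring 62 mm across marked round the middle of its floor, a small finger tab on the -x side. Origin: centre of its underside, on the bench top; z up.
- tray_yellow: Yellow square plastic parts tray, fixed to the bench: 90 x 90 mm outside, floor 5 mm thick, rim 4 mm thick and 11 mm high in all, inside 82 x 82 mm, a ring 62 mm across marked round the middle of its floor, a small finger tab on the -x side. Origin: centre of its underside, on the bench top; z up.
- tray_green: Green square plastic parts tray, fixed to the bench: 90 x 90 mm outside, floor 5 mm thick, rim 4 mm thick and 11 mm high in all, inside 82 x 82 mm, a ring 62 mm across marked round the middle of its floor, a small finger tab on the -x side. Origin: centre of its underside, on the bench top; z up.
- tray_grey: Grey square plastic parts tray (the spare one, empty at the start), fixed to the bench: 90 x 90 mm outside, floor 5 mm thick, rim 4 mm thick and 11 mm high in all, inside 82 x 82 mm, a ring 62 mm across marked round the middle of its floor, a small finger tab on the -x side. Origin: centre of its underside, on the bench top; z up.
Mind the look-alikes: they are no part of the job. Of the things like the dropper_b, leave any that is pink; of the rest the larger one is meant. Several things have the shape of the filter_cup; the one meant has the colours described above.

How it is judged:
By the outcome, as a careful person would: the job done as asked, in the order asked, and still so for the second after the job is handed in, with the robot touching nothing.
It also fails if it takes over 134 s, if anything falls off the work surface, if the arm or the gripper's body presses on something with over 40 N, if the wrist force passes 120 N, or if a joint passes its speed limit or range.

## Working session

There is one attempt and no reset: what is moved stays moved. The work goes in short steps, Python scripts to look and compute and a tool call to move; the robot and the scene stay as the last step left them, time stands still between calls to the robot, and variables do not carry over. Pictures are saved under pics/ and viewed, at most 14 in all, crops included, and the job is handed in when it is done.

Besides the shell and the picture viewer there is one more tool, called after "Request:" as name([rows], argument=value, ...), one row to a line, values as JSON. jog_arm: Moves the arm, as the interface text tells. Shift numbers are shares of 300 mm and turn numbers shares of 90 degrees, none past 1 either way. Its arguments: {"type":"object","properties":{"plan":{"type":"array"}},"required":["plan"]}

```bash
mkdir -p pics; ls; cat > h.py <<'E'
import numpy as np, cv2
from cell import ctrl
from scipy.spatial.transform import Rotation as R
def pose(p):
    if 'position' in p:
        o=np.array(p['orientation'],float)
        return (o if o.shape==(3,3) else R.from_euler('xyz',o).as_matrix()), np.array(p['position'],float)
    s=p['state']; r=R.from_euler('xyz',s['tool_rot']).as_matrix(); h=np.array(p['hand_eye'])
    return r@h[:3,:3], r@h[:3,3]+np.array(s['eef_pos'])
def shot(n):
    s=ctrl.read_state(); p=ctrl.get_image(n); p['state']=s; return p
def pts(p,mask):
    v,u=np.nonzero(mask&(p['depth']>0)); K=np.array([[p['fx'],0,p['cx']],[0,p['fy'],p['cy']],[0,0,1]])
    if len(u)==0: return np.zeros((0,3))
    n=cv2.undistortPoints(np.stack([u,v],1).astype(np.float64)[:,None],K,np.array(p['distortion'],float))[:,0]
    d=p['depth'][v,u][:,None]; r,t=pose(p)
    return np.hstack([n*d,d])@r.T+t
def save(p,f): cv2.imwrite('pics/'+f,p['img'][:,:,::-1])
E
python3 - <<'E'
from h import *
print(ctrl.read_state())
for n in('top','scene'):
    p=shot(n); save(p,n+'0.png'); print(n,p.get('position'),p.get('orientation'))
    for th in ['filter_cup','vent_valve','oil_vial','dropper_b','tray_blue','tray_red','tray_yellow','tray_green','tray_grey']:
        for d in ctrl.trace(p,th)[:6]:
            q=pts(p,d['pixels'])
            if len(q)==0: continue
            zt=np.percentile(q[:,2],95); t=q[q[:,2]>zt-8]
            c=np.median(p['img'][d['pixels']],0)
            print(th,round(d['score'],2),np.round(d['extent']),'med',np.round(np.median(q,0)),'ztop',round(zt),'topmid',np.round((np.percentile(t,2,0)+np.percentile(t,98,0))/2)[:2],'size',np.round(np.ptp(t,0)),c)
E
```

```text
pics
{'clock': 0.0, 'qpos': array([ 1.11618866,  0.62935145,  0.03846084,  1.51837295, -0.02700384,
        0.99627933, -0.01998978]), 'qd': array([-0.00096255, -0.00101072, -0.00011408, -0.00107418, -0.00169687,
       -0.00055558, -0.00012541]), 'tau': array([-1.06757245e-03, -5.63406086e+01,  1.22678373e+00, -1.93443471e+01,
        1.12503703e-02,  1.04643137e-02, -1.44940930e-05]), 'eef_pos': array([ 246.1872714 , -600.90252633,  230.38439626]), 'tool_rot': array([-3.13970043e+00,  3.31442886e-05,  3.88800437e-01]), 'force': array([-0.35024225,  0.30047147,  0.42124711]), 'torque': array([-0.02237443, -0.01913153,  0.05041785]), 'gripper_force': 0.0, 'width': 85.7035374923814}
top [ 366.89287364  -32.97240557 1031.0412635 ] [-2.99668867  0.01679965 -1.57085359]
filter_cup 0.86 [487. 272.  24.  22.] med [ 464. -342.   13.] ztop 33 topmid [ 463. -337.] size [44. 45. 10.] [231. 139.  62.]
filter_cup 0.79 [403. 291.  24.  30.] med [ 433. -179.    9.] ztop 37 topmid [ 433. -177.] size [45. 44. 11.] [244. 242. 215.]
filter_cup 0.74 [290. 194.  45.  49.] med [633.  56.   4.] ztop 10 to
[... 2795 characters left out ...]
5.  51.] ztop 82 topmid [562. -48.] size [29. 29. 10.] [112.  63.  76.]
tray_blue 0.92 [314. 200.  58.  44.] med [628.  52.   5.] ztop 11 topmid [630.  54.] size [102.  94.  11.] [ 29.  76. 163.]
tray_red 0.59 [246. 245.  59.  48.] med [438.  43.   5.] ztop 11 topmid [445.  54.] size [98. 91. 38.] [184.  30.  26.]
tray_yellow 0.58 [319. 320.  74.  61.] med [ 425. -182.    5.] ztop 11 topmid [ 432. -173.] size [105.  95.  32.] [219. 188.  48.]
tray_green 0.94 [379. 259.  68.  55.] med [ 600. -161.    5.] ztop 11 topmid [ 610. -151.] size [107.  98.  29.] [ 38. 120.  59.]
tray_grey 0.85 [189. 187.  48.  37.] med [455. 276.   5.] ztop 11 topmid [456. 274.] size [102. 100.  10.] [ 98. 102. 104.]
```

View pics/top0.png

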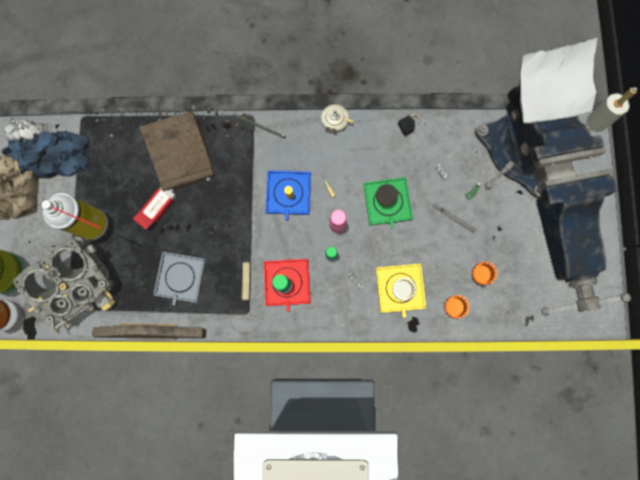

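View pics/scene0.png

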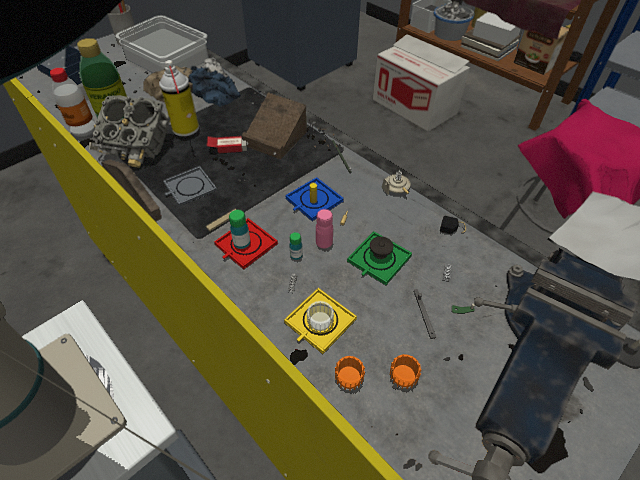

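```bash
cat > trays.py <<'E'
# tray centres/yaw from both cameras: rim points (z 8..14) min-area rect after removing the tab
from h import *
for n in('top','scene'):
    p=shot(n)
    for c in 'blue red yellow green grey'.split():
        d=ctrl.trace(p,'tray_'+c)[0]; m=cv2.dilate(d['pixels'].astype(np.uint8),np.ones((5,5)))>0
        q=pts(p,m); q=q[(q[:,2]>8)&(q[:,2]<14)]
        # best 90mm square by grid over yaw: use percentiles of y', and +x' edge
        best=None
        for a in np.radians(np.arange(-20,20.1,1)):
            r=np.array([[np.cos(a),np.sin(a)],[-np.sin(a),np.cos(a)]]); w=q[:,:2]@r.T
            ylo,yhi=np.percentile(w[:,1],[1,99]); xhi=np.percentile(w[:,0],99)
            s=(yhi-ylo)
            if best is None or s<best[0]: best=(s,np.degrees(a),r.T@np.array([xhi-45,(ylo+yhi)/2]))
        print(n,c,len(q),round(best[0]),best[1],np.round(best[2],1))
E
python3 trays.py
```

```text
top blue 294 90 -3.0000000000000004 [633.4  53.8]
top red 277 89 3.0000000000000004 [447.6  54.7]
top yellow 71 35 20.0 [ 411.7 -182.6]
top green 297 90 8.0 [ 614.4 -151.7]
top grey 277 90 -8.0 [458.3 272.8]
scene blue 288 91 -3.0000000000000004 [631.5  54.9]
scene red 359 90 3.0000000000000004 [445.8  55.5]
scene yellow 530 90 5.0 [ 433.5 -172.4]
scene green 352 89 7.0 [ 612.4 -150.5]
scene grey 273 92 -11.0 [456.6 273.8]
```

Vial stands in blue (top view 289,190), valve in green (387,196), dropper in red (281,284), cup in yellow (403,291). Grey (180,278) is empty. The pink bottle, small dropper and orange cups are decoys. So this is two swaps through grey: vial/cup, then dropper/valve. Next I check the heights of obstacles on the way.

```bash
cat > go.py <<'E'
# usage: go.py x y z yawdeg -> row numbers from present pose
import sys
from h import *
s=ctrl.read_state(); r=R.from_euler('xyz',s['tool_rot'])
x,y,z,w=map(float,sys.argv[1:5])
t=r.inv().apply(np.array([x,y,z])-s['eef_pos'])/300
g=R.from_euler('xyz',[np.pi,0,np.radians(w)]); v=(r.inv()*g).as_rotvec()/(np.pi/2)
print('t',np.round(t,3),'w',np.round(v,3),'clock',round(s['clock'],2),'tcp',np.round(s['eef_pos'],1),'width',round(s['width'],1))
E
python3 - <<'E'
from h import *
p=shot('top'); q=pts(p,p['depth']>0)
for y in range(-700,500,100):
    print(y,[int(np.percentile(b[:,2],99.5)) if len(b:=q[(q[:,1]>=y)&(q[:,1]<y+100)&(q[:,0]>=x)&(q[:,0]<x+100)]) else None for x in range(200,900,100)])
E
python3 go.py 400 -420 330 45
```

```text
-700 [-849, 64, 4, 3, 4, 5, 5]
-600 [-848, 113, 138, 179, 179, 199, 207]
-500 [-849, 107, 130, 179, 179, 180, 205]
-400 [-848, 63, 33, 5, 176, 171, 191]
-300 [-848, 63, 32, 8, 13, 18, 4]
-200 [-846, 63, 37, 13, 35, 20, 4]
-100 [-849, 63, 56, 82, 7, 41, 21]
0 [-847, 63, 87, 11, 50, 5, 3]
100 [-848, 63, 10, 6, 6, 7, 4]
200 [-850, 78, 11, 9, 49, 82, 4]
300 [-850, 85, 12, 163, 53, 82, 4]
400 [-850, 64, 110, 181, 131, 35, 4]
t [ 0.703 -0.366 -0.329] w [ 0.    -0.    -0.252] clock 1.65 tcp [ 246.5 -601.5  231.3] width 85.4
```

Request:
jog_arm([
  {"tz": -0.17},
  {"tx": 0.1,"ty": -0.05,"tz": -0.33,"wz": -0.08},
  {"tx": 0.25,"ty": -0.13,"tz": -0.33,"wz": -0.17},
  {"tx": 0.4,"ty": -0.21,"tz": -0.33,"wz": -0.25},
  {"tx": 0.55,"ty": -0.29,"tz": -0.33,"wz": -0.25},
  {"tx": 0.7,"ty": -0.366,"tz": -0.33,"wz": -0.25},
  {"tx": 0.7,"ty": -0.366,"tz": -0.33,"wz": -0.25},
])

```text
invalid input at $.plan[0]: expected keys tx, ty, tz, wx, wy, wz, claw
```

```bash
python3 go.py 590 -50 280 45;python3 go.py 590 0 230 45
```

```text
t [ 1.757 -1.267 -0.162] w [ 0.    -0.    -0.252] clock 1.65 tcp [ 246.5 -601.5  231.3] width 85.4
t [ 1.82  -1.421  0.005] w [ 0.    -0.    -0.252] clock 1.65 tcp [ 246.5 -601.5  231.3] width 85.4
```

Request:
jog_arm([
  {"tx": 0,"ty": 0,"tz": -0.17,"wx": 0,"wy": 0,"wz": 0,"claw": 0},
  {"tx": 0,"ty": 0,"tz": -0.33,"wx": 0,"wy": 0,"wz": -0.08,"claw": 0},
  {"tx": 0.7,"ty": -0.36,"tz": -0.33,"wx": 0,"wy": 0,"wz": -0.25,"claw": 0},
  {"tx": 0.7,"ty": -0.36,"tz": -0.33,"wx": 0,"wy": 0,"wz": -0.25,"claw": 0},
  {"tx": 0.7,"ty": -0.36,"tz": -0.33,"wx": 0,"wy": 0,"wz": -0.25,"claw": 0},
  {"tx": 0.7,"ty": -0.36,"tz": -0.33,"wx": 0,"wy": 0,"wz": -0.25,"claw": 0},
  {"tx": 0.7,"ty": -0.36,"tz": -0.33,"wx": 0,"wy": 0,"wz": -0.25,"claw": 0},
  {"tx": 0.7,"ty": -0.36,"tz": -0.33,"wx": 0,"wy": 0,"wz": -0.25,"claw": 0},
])

```text
clock: 2.45
eef_pos: [405.1, -416.0, 330.7]
tool_rot: [3.141, -0.005, 0.792]
force: [0.9, 0.1, 0.3]
width: 85.2
gripper_force: 0.0
```

```bash
python3 go.py 570 -30 300 45;python3 go.py 600 0 230 45
```

```text
t [ 1.301 -0.513  0.108] w [ 0.    -0.003  0.004] clock 2.45 tcp [ 405.1 -416.   330.7] width 85.2
t [ 1.442 -0.512  0.342] w [ 0.    -0.003  0.004] clock 2.45 tcp [ 405.1 -416.   330.7] width 85.2
```

Request:
jog_arm([
  {"tx": 1,"ty": -0.36,"tz": 0.2,"wx": 0,"wy": 0,"wz": 0,"claw": 0},
  {"tx": 1,"ty": -0.36,"tz": 0.2,"wx": 0,"wy": 0,"wz": 0,"claw": 0},
  {"tx": 1,"ty": -0.36,"tz": 0.2,"wx": 0,"wy": 0,"wz": 0,"claw": 0},
  {"tx": 1,"ty": -0.36,"tz": 0.2,"wx": 0,"wy": 0,"wz": 0,"claw": 0},
  {"tx": 1,"ty": -0.36,"tz": 0.2,"wx": 0,"wy": 0,"wz": 0,"claw": 0},
  {"tx": 1,"ty": -0.36,"tz": 0.2,"wx": 0,"wy": 0,"wz": 0,"claw": 0},
  {"tx": 1,"ty": -0.36,"tz": 0.2,"wx": 0,"wy": 0,"wz": 0,"claw": 0},
  {"tx": 1,"ty": -0.36,"tz": 0.2,"wx": 0,"wy": 0,"wz": 0,"claw": 0},
])

```text
clock: 3.25
eef_pos: [538.0, -129.4, 269.7]
tool_rot: [-3.14, -0.002, 0.789]
force: [-0.1, -0.5, -0.4]
width: 85.6
gripper_force: 0.0
```

```bash
cat > w.py <<'E'
# wrist look: positions of named things
import sys
from h import *
p=shot('wrist')
if sys.argv[1]!='-': save(p,sys.argv[1])
for th in sys.argv[2:]:
    for d in ctrl.trace(p,th)[:2]:
        q=pts(p,d['pixels'])
        if len(q)==0: continue
        if 'tray' in th:
            # inner floor (z<8): every point inside an 82 mm square; rim outer +x and y edges
            q=q[(q[:,2]>8)&(q[:,2]<14)]; 
            if len(q)<50: continue
            (c,sz,a)=cv2.minAreaRect(q[:,:2].astype(np.float32)); print(th,'rect',np.round(c),np.round(sz),round(a))
            best=None
            for a in np.radians(np.arange(-20,20.1,1)):
                r=np.array([[np.cos(a),np.sin(a)],[-np.sin(a),np.cos(a)]]); w=q[:,:2]@r.T
                ylo,yhi=np.percentile(w[:,1],[1,99]); xhi=np.percentile(w[:,0],99); s=yhi-ylo
                if best is None or s<best[0]: best=(s,np.degrees(a),r.T@np.array([xhi-45,(ylo+yhi)/2]))
            print(' ',round(d['score'],2),np.round(d['extent']),len(q),round(best[0]),round(best[1]),np.round(best[2],1))
        else:
            zt=np.percentile(q[:,2],95); t=q[q[:,2]>zt-8]
            print(th,round(d['score'],2),np.round(d['extent']),'ztop',round(zt),'mid',np.round((np.percentile(t,2,0)+np.percentile(t,98,0))/2,1)[:2],'size',np.round(np.ptp(t,0)))
E
python3 w.py w1.png oil_vial tray_blue; python3 go.py 625.5 49 120 45
```

```text
tray_blue rect [597.  26.] [34. 77.] 45
  0.62 [255.  22.  94.  38.] 579 42 -20 [594.4  33.1]
t [ 0.645 -0.23   0.5  ] w [ 0.     0.001 -0.004] clock 3.4 tcp [ 536.3 -135.9  270.4] width 85.3
```

Request:
jog_arm([
  {"tx": 0.64,"ty": -0.23,"tz": 0.2,"wx": 0,"wy": 0,"wz": 0,"claw": 0.4},
  {"tx": 0.64,"ty": -0.23,"tz": 0.2,"wx": 0,"wy": 0,"wz": 0,"claw": 0.4},
  {"tx": 0.64,"ty": -0.23,"tz": 0.2,"wx": 0,"wy": 0,"wz": 0,"claw": 0.4},
  {"tx": 0.64,"ty": -0.23,"tz": 0.45,"wx": 0,"wy": 0,"wz": 0,"claw": 0.4},
  {"tx": 0.64,"ty": -0.23,"tz": 0.45,"wx": 0,"wy": 0,"wz": 0,"claw": 0.4},
  {"tx": 0.64,"ty": -0.23,"tz": 0.45,"wx": 0,"wy": 0,"wz": 0,"claw": 0.4},
  {"tx": 0.64,"ty": -0.23,"tz": 0.45,"wx": 0,"wy": 0,"wz": 0,"claw": 0.4},
  {"tx": 0.64,"ty": -0.23,"tz": 0.45,"wx": 0,"wy": 0,"wz": 0,"claw": 0.4},
])

```text
clock: 4.2
eef_pos: [625.3, 47.2, 136.8]
tool_rot: [3.139, -0.0, 0.778]
force: [-0.5, -0.8, 1.1]
width: 50.9
gripper_force: 0.0
```

```bash
python3 w.py w2.png oil_vial tray_blue; python3 go.py 625.5 49 12 45
```

```text
oil_vial 0.58 [321. 221.  25.  44.] ztop 51 mid [626.1  51.6] size [15. 15.  9.]
tray_blue rect [626.  55.] [ 90. 102.] 88
  0.83 [323. 200. 183. 174.] 2974 89 -3 [631.6  55.4]
t [ 0.001 -0.004  0.419] w [ 0.002 -0.001 -0.004] clock 4.35 tcp [625.5  48.  137.6] width 51.1
```

View pics/w2.png

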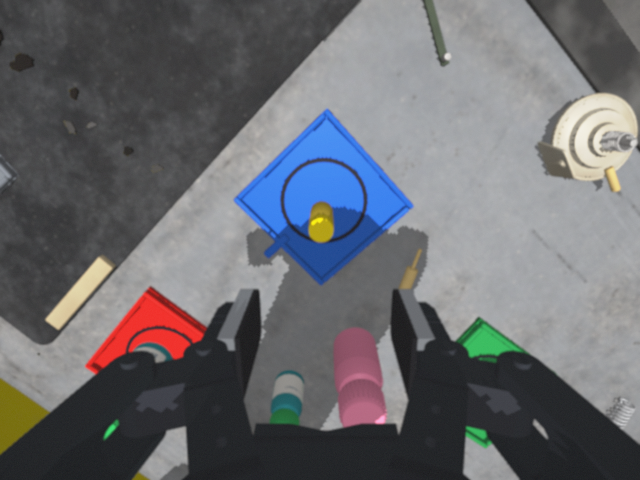

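Wrist view: the fingers straddle the vial (321,221) along the tray's diagonal, with nothing in the way. Descending to grasp.

Request:
jog_arm([
  {"tx": 0.005,"ty": -0.005,"tz": 0.15,"wx": 0,"wy": 0,"wz": 0,"claw": 0.4},
  {"tx": 0.005,"ty": -0.005,"tz": 0.3,"wx": 0,"wy": 0,"wz": 0,"claw": 0.4},
  {"tx": 0.005,"ty": -0.005,"tz": 0.415,"wx": 0,"wy": 0,"wz": 0,"claw": 0.4},
  {"tx": 0.005,"ty": -0.005,"tz": 0.415,"wx": 0,"wy": 0,"wz": 0,"claw": 0.4},
  {"tx": 0.005,"ty": -0.005,"tz": 0.415,"wx": 0,"wy": 0,"wz": 0,"claw": 1},
  {"tx": 0.005,"ty": -0.005,"tz": 0.415,"wx": 0,"wy": 0,"wz": 0,"claw": 1},
  {"tx": 0.005,"ty": -0.005,"tz": 0.415,"wx": 0,"wy": 0,"wz": 0,"claw": 1},
  {"tx": 0.005,"ty": -0.005,"tz": 0.415,"wx": 0,"wy": 0,"wz": 0,"claw": 1},
  {"tx": 0.005,"ty": -0.005,"tz": 0.415,"wx": 0,"wy": 0,"wz": 0,"claw": 1},
  {"tx": 0.005,"ty": -0.005,"tz": 0.415,"wx": 0,"wy": 0,"wz": 0,"claw": 1},
])

```text
clock: 5.35
eef_pos: [626.4, 52.3, 13.7]
tool_rot: [3.138, -0.003, 0.781]
force: [-0.8, 0.3, 7.7]
width: 14.7
gripper_force: 58.5
```

```bash
python3 go.py 626 50 150 45;python3 go.py 457.5 273.3 150 45
```

```text
t [-0.005  0.006 -0.454] w [ 0.002 -0.002 -0.003] clock 5.35 tcp [626.4  52.3  13.7] width 14.7
t [ 0.121 -0.918 -0.457] w [ 0.002 -0.002 -0.003] clock 5.35 tcp [626.4  52.3  13.7] width 14.7
```

Request:
jog_arm([
  {"tx": 0,"ty": 0,"tz": -0.1,"wx": 0,"wy": 0,"wz": 0,"claw": 1},
  {"tx": 0,"ty": 0,"tz": -0.25,"wx": 0,"wy": 0,"wz": 0,"claw": 1},
  {"tx": 0,"ty": 0,"tz": -0.4,"wx": 0,"wy": 0,"wz": 0,"claw": 1},
  {"tx": 0.015,"ty": -0.12,"tz": -0.45,"wx": 0,"wy": 0,"wz": 0,"claw": 1},
  {"tx": 0.035,"ty": -0.27,"tz": -0.45,"wx": 0,"wy": 0,"wz": 0,"claw": 1},
  {"tx": 0.055,"ty": -0.42,"tz": -0.45,"wx": 0,"wy": 0,"wz": 0,"claw": 1},
  {"tx": 0.075,"ty": -0.57,"tz": -0.45,"wx": 0,"wy": 0,"wz": 0,"claw": 1},
  {"tx": 0.095,"ty": -0.72,"tz": -0.45,"wx": 0,"wy": 0,"wz": 0,"claw": 1},
  {"tx": 0.11,"ty": -0.86,"tz": -0.45,"wx": 0,"wy": 0,"wz": 0,"claw": 1},
  {"tx": 0.12,"ty": -0.918,"tz": -0.45,"wx": 0,"wy": 0,"wz": 0,"claw": 1},
  {"tx": 0.12,"ty": -0.918,"tz": -0.45,"wx": 0,"wy": 0,"wz": 0,"claw": 1},
  {"tx": 0.12,"ty": -0.918,"tz": -0.45,"wx": 0,"wy": 0,"wz": 0,"claw": 1},
])

```text
clock: 6.55
eef_pos: [456.7, 273.0, 146.8]
tool_rot: [3.14, -0.002, 0.782]
force: [0.3, -0.5, 0.0]
width: 14.4
gripper_force: 58.5
```

```bash
python3 w.py - oil_vial tray_grey; python3 go.py 457.5 273.3 14 45
```

```text
oil_vial 0.95 [326. 331.  44. 105.] ztop 184 mid [456.6 272.8] size [20. 17.  9.]
tray_grey rect [451. 276.] [ 90. 102.] 80
  0.57 [324. 206. 164. 158.] 2712 89 -10 [456.8 275.2]
t [ 0.004 -0.004  0.441] w [ 0.001 -0.    -0.004] clock 6.7 tcp [457.3 271.6 146.2] width 14.7
```

Request:
jog_arm([
  {"tx": 0.004,"ty": -0.004,"tz": 0.15,"wx": 0,"wy": 0,"wz": 0,"claw": 1},
  {"tx": 0.004,"ty": -0.004,"tz": 0.3,"wx": 0,"wy": 0,"wz": 0,"claw": 1},
  {"tx": 0.004,"ty": -0.004,"tz": 0.39,"wx": 0,"wy": 0,"wz": 0,"claw": 1},
  {"tx": 0.004,"ty": -0.004,"tz": 0.42,"wx": 0,"wy": 0,"wz": 0,"claw": 1},
  {"tx": 0.004,"ty": -0.004,"tz": 0.438,"wx": 0,"wy": 0,"wz": 0,"claw": 1},
  {"tx": 0.004,"ty": -0.004,"tz": 0.438,"wx": 0,"wy": 0,"wz": 0,"claw": 1},
  {"tx": 0.004,"ty": -0.004,"tz": 0.438,"wx": 0,"wy": 0,"wz": 0,"claw": 0.6},
  {"tx": 0.004,"ty": -0.004,"tz": 0.438,"wx": 0,"wy": 0,"wz": 0,"claw": 0.4},
  {"tx": 0.004,"ty": -0.004,"tz": 0.438,"wx": 0,"wy": 0,"wz": 0,"claw": 0.4},
  {"tx": 0.004,"ty": -0.004,"tz": 0.3,"wx": 0,"wy": 0,"wz": 0,"claw": 0.4},
  {"tx": 0.004,"ty": -0.004,"tz": 0.15,"wx": 0,"wy": 0,"wz": 0,"claw": 0.4},
  {"tx": 0.004,"ty": -0.004,"tz": 0,"wx": 0,"wy": 0,"wz": 0,"claw": 0.4},
])

```text
clock: 7.9
eef_pos: [455.7, 274.8, 147.4]
tool_rot: [-3.141, 0.0, 0.782]
force: [1.0, 1.1, -0.3]
width: 51.0
gripper_force: 0.0
```

```bash
python3 w.py w3.png oil_vial; python3 go.py 431 -176.5 150 45; python3 go.py 470 0 170 45
```

```text
oil_vial 0.93 [328. 221.  23.  40.] ztop 51 mid [456.7 274.3] size [15. 16.  9.]
t [-1.133  1.007 -0.005] w [ 0.002 -0.007 -0.003] clock 8.0 tcp [459.5 277.3 151.9] width 51.4
t [-0.625  0.681 -0.066] w [ 0.002 -0.007 -0.003] clock 8.0 tcp [459.5 277.3 151.9] width 51.4
```

View pics/w3.png

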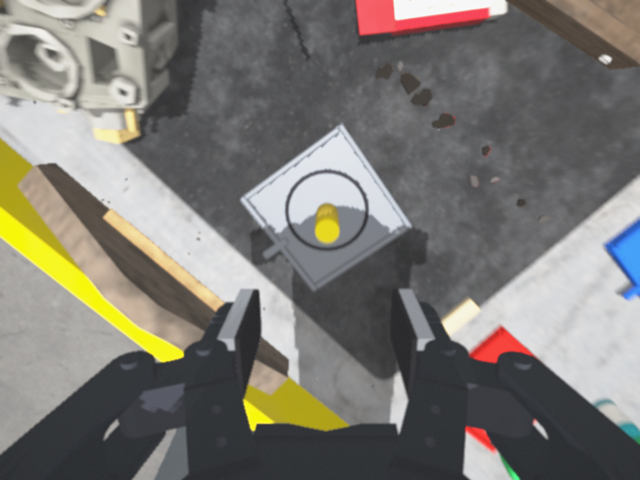

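Vial stands upright in the middle of grey (327,225). Now the cup.

Request:
jog_arm([
  {"tx": -0.12,"ty": 0.11,"tz": -0.06,"wx": 0,"wy": 0,"wz": 0,"claw": 0.28},
  {"tx": -0.24,"ty": 0.21,"tz": -0.06,"wx": 0,"wy": 0,"wz": 0,"claw": 0.28},
  {"tx": -0.36,"ty": 0.32,"tz": -0.06,"wx": 0,"wy": 0,"wz": 0,"claw": 0.28},
  {"tx": -0.48,"ty": 0.43,"tz": -0.06,"wx": 0,"wy": 0,"wz": 0,"claw": 0.28},
  {"tx": -0.6,"ty": 0.53,"tz": -0.06,"wx": 0,"wy": 0,"wz": 0,"claw": 0.28},
  {"tx": -0.72,"ty": 0.64,"tz": -0.06,"wx": 0,"wy": 0,"wz": 0,"claw": 0.28},
  {"tx": -0.84,"ty": 0.75,"tz": -0.06,"wx": 0,"wy": 0,"wz": 0,"claw": 0.28},
  {"tx": -0.96,"ty": 0.85,"tz": -0.06,"wx": 0,"wy": 0,"wz": 0,"claw": 0.28},
  {"tx": -0.96,"ty": 0.85,"tz": -0.06,"wx": 0,"wy": 0,"wz": 0,"claw": 0.28},
])

```text
clock: 8.9
eef_pos: [429.5, -116.5, 163.8]
tool_rot: [3.14, 0.003, 0.769]
force: [-0.9, -0.3, -0.5]
width: 61.3
gripper_force: 0.0
```

```bash
python3 go.py 431 -176.5 125 45
```

```text
t [-0.135  0.147  0.13 ] w [ 0.001  0.002 -0.01 ] clock 8.9 tcp [ 429.5 -116.5  163.8] width 61.3
```

Request:
jog_arm([
  {"tx": -0.125,"ty": 0.147,"tz": 0.13,"wx": 0,"wy": 0,"wz": 0,"claw": 0.28},
  {"tx": -0.125,"ty": 0.147,"tz": 0.13,"wx": 0,"wy": 0,"wz": 0,"claw": 0.28},
  {"tx": -0.125,"ty": 0.147,"tz": 0.13,"wx": 0,"wy": 0,"wz": 0,"claw": 0.28},
  {"tx": -0.125,"ty": 0.147,"tz": 0.13,"wx": 0,"wy": 0,"wz": 0,"claw": 0.28},
  {"tx": -0.125,"ty": 0.147,"tz": 0.13,"wx": 0,"wy": 0,"wz": 0,"claw": 0.28},
])

```text
clock: 9.4
eef_pos: [436.0, -165.0, 125.3]
tool_rot: [-3.142, -0.001, 0.784]
force: [0.5, 0.2, -0.1]
width: 61.4
gripper_force: 0.0
```

```bash
python3 w.py w4.png filter_cup tray_yellow; python3 go.py 431 -176 6 45
```

```text
filter_cup 0.78 [516. 343.  74.  43.] ztop 33 mid [ 468.3 -269.2] size [ 35. 146. 153.]
filter_cup 0.74 [331. 245.  72.  77.] ztop 37 mid [ 431.3 -174.6] size [46. 47. 10.]
tray_yellow rect [ 428. -173.] [102.  90.] 5
  0.7 [331. 226. 185. 178.] 3232 89 5 [ 434.  -172.1]
tray_yellow rect [413.  27.] [36. 76.] 44
  0.39 [ 76.  35. 128.  70.] 1694 47 -20 [409.7  33.8]
t [-0.037  0.013  0.398] w [ 0.    -0.001 -0.001] clock 9.55 tcp [ 436.1 -165.5  125.4] width 61.7
```

Request:
jog_arm([
  {"tx": -0.035,"ty": 0.013,"tz": 0.0,"wx": 0,"wy": 0,"wz": 0,"claw": 0.28},
  {"tx": -0.035,"ty": 0.013,"tz": 0.15,"wx": 0,"wy": 0,"wz": 0,"claw": 0.28},
  {"tx": -0.035,"ty": 0.013,"tz": 0.28,"wx": 0,"wy": 0,"wz": 0,"claw": 0.28},
  {"tx": -0.035,"ty": 0.013,"tz": 0.36,"wx": 0,"wy": 0,"wz": 0,"claw": 0.28},
  {"tx": -0.035,"ty": 0.013,"tz": 0.395,"wx": 0,"wy": 0,"wz": 0,"claw": 0.28},
  {"tx": -0.035,"ty": 0.013,"tz": 0.395,"wx": 0,"wy": 0,"wz": 0,"claw": 0.28},
  {"tx": -0.035,"ty": 0.013,"tz": 0.395,"wx": 0,"wy": 0,"wz": 0,"claw": 0.28},
])

```text
clock: 10.25
eef_pos: [430.8, -177.3, 6.6]
tool_rot: [-3.142, -0.0, 0.781]
force: [-0.4, 0.4, 0.2]
width: 61.0
gripper_force: 0.0
```

Request:
jog_arm([
  {"tx": 0,"ty": 0,"tz": 0,"wx": 0,"wy": 0,"wz": 0,"claw": 0.7},
  {"tx": 0,"ty": 0,"tz": 0,"wx": 0,"wy": 0,"wz": 0,"claw": 1},
  {"tx": 0,"ty": 0,"tz": 0,"wx": 0,"wy": 0,"wz": 0,"claw": 1},
  {"tx": 0,"ty": 0,"tz": 0,"wx": 0,"wy": 0,"wz": 0,"claw": 1},
  {"tx": 0,"ty": 0,"tz": 0,"wx": 0,"wy": 0,"wz": 0,"claw": 1},
])

```text
clock: 10.75
eef_pos: [431.5, -177.3, 7.6]
tool_rot: [3.139, -0.0, 0.781]
force: [-0.5, 0.4, 6.0]
width: 39.9
gripper_force: 59.8
```

```bash
python3 w.py w5.png; python3 go.py 631 54.5 150 45
```

```text
t [ 1.016 -0.079 -0.474] w [ 0.001 -0.    -0.003] clock 10.8 tcp [ 431.5 -177.3    7.7] width 40.2
```

View pics/w5.png

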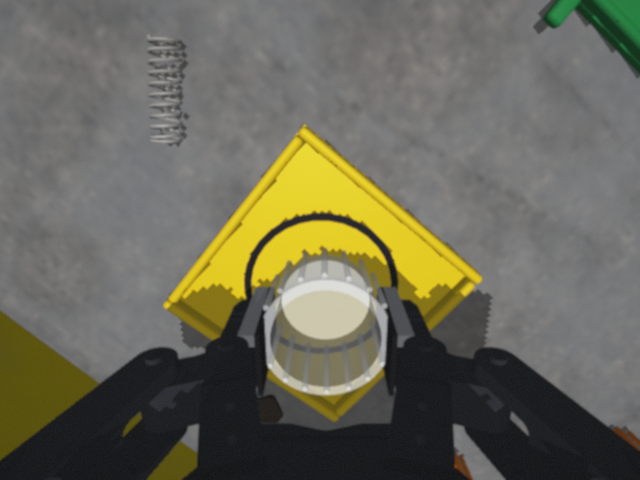

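Cup is held (325,320) between the fingers. Lifting and carrying it to blue.

Request:
jog_arm([
  {"tx": 0,"ty": 0,"tz": -0.08,"wx": 0,"wy": 0,"wz": 0,"claw": 1},
  {"tx": 0,"ty": 0,"tz": -0.22,"wx": 0,"wy": 0,"wz": 0,"claw": 1},
  {"tx": 0,"ty": 0,"tz": -0.37,"wx": 0,"wy": 0,"wz": 0,"claw": 1},
  {"tx": 0.08,"ty": -0.01,"tz": -0.47,"wx": 0,"wy": 0,"wz": 0,"claw": 1},
  {"tx": 0.22,"ty": -0.02,"tz": -0.47,"wx": 0,"wy": 0,"wz": 0,"claw": 1},
  {"tx": 0.37,"ty": -0.03,"tz": -0.47,"wx": 0,"wy": 0,"wz": 0,"claw": 1},
  {"tx": 0.52,"ty": -0.04,"tz": -0.47,"wx": 0,"wy": 0,"wz": 0,"claw": 1},
  {"tx": 0.67,"ty": -0.05,"tz": -0.47,"wx": 0,"wy": 0,"wz": 0,"claw": 1},
  {"tx": 0.82,"ty": -0.065,"tz": -0.47,"wx": 0,"wy": 0,"wz": 0,"claw": 1},
  {"tx": 0.93,"ty": -0.075,"tz": -0.47,"wx": 0,"wy": 0,"wz": 0,"claw": 1},
  {"tx": 1,"ty": -0.079,"tz": -0.47,"wx": 0,"wy": 0,"wz": 0,"claw": 1},
  {"tx": 1,"ty": -0.079,"tz": -0.47,"wx": 0,"wy": 0,"wz": 0,"claw": 1},
])

```text
clock: 12.0
eef_pos: [628.6, 55.9, 148.2]
tool_rot: [-3.141, -0.004, 0.786]
force: [-0.7, -0.1, 0.2]
width: 40.1
gripper_force: 60.6
```

```bash
python3 w.py - filter_cup tray_blue; python3 go.py 632 54.8 7 45
```

```text
filter_cup 0.78 [326. 322. 125. 148.] ztop 177 mid [630.   57.3] size [46. 47.  9.]
filter_cup 0.62 [329. 196. 174. 140.] ztop 12 mid [632.6  55.6] size [104.  93. 146.]
tray_blue rect [626.  55.] [ 90. 103.] 88
  0.71 [331. 195. 175. 138.] 2431 89 -3 [632.   55.5]
t [0.026 0.002 0.468] w [ 0.     0.001 -0.003] clock 12.15 tcp [626.2  50.1 147.5] width 39.9
```

Request:
jog_arm([
  {"tx": 0.015,"ty": 0.003,"tz": 0.15,"wx": 0,"wy": 0,"wz": 0,"claw": 1},
  {"tx": 0.015,"ty": 0.003,"tz": 0.3,"wx": 0,"wy": 0,"wz": 0,"claw": 1},
  {"tx": 0.015,"ty": 0.003,"tz": 0.4,"wx": 0,"wy": 0,"wz": 0,"claw": 1},
  {"tx": 0.015,"ty": 0.003,"tz": 0.4,"wx": 0,"wy": 0,"wz": 0,"claw": 1},
  {"tx": 0.015,"ty": 0.003,"tz": 0.4,"wx": 0,"wy": 0,"wz": 0,"claw": 1},
  {"tx": 0.015,"ty": 0.003,"tz": 0.4,"wx": 0,"wy": 0,"wz": 0,"claw": 1},
])

```text
clock: 12.75
eef_pos: [632.5, 53.5, 29.7]
tool_rot: [3.139, -0.003, 0.781]
force: [-0.6, 0.6, 1.2]
width: 39.9
gripper_force: 60.6
```

```bash
python3 w.py - filter_cup ; python3 go.py 631 53.8 7.7 45
```

```text
filter_cup 0.92 [325. 322. 124. 148.] ztop 59 mid [633.8  55. ] size [46. 46.  9.]
t [-0.004 -0.004  0.073] w [ 0.001 -0.002 -0.003] clock 12.85 tcp [632.5  53.8  29.7] width 39.8
```

Request:
jog_arm([
  {"tx": -0.004,"ty": -0.004,"tz": 0.04,"wx": 0,"wy": 0,"wz": 0,"claw": 1},
  {"tx": -0.004,"ty": -0.004,"tz": 0.06,"wx": 0,"wy": 0,"wz": 0,"claw": 1},
  {"tx": -0.004,"ty": -0.004,"tz": 0.072,"wx": 0,"wy": 0,"wz": 0,"claw": 1},
  {"tx": -0.004,"ty": -0.004,"tz": 0.072,"wx": 0,"wy": 0,"wz": 0,"claw": 1},
  {"tx": -0.004,"ty": -0.004,"tz": 0.072,"wx": 0,"wy": 0,"wz": 0,"claw": 0.4},
  {"tx": -0.004,"ty": -0.004,"tz": 0.072,"wx": 0,"wy": 0,"wz": 0,"claw": 0.28},
  {"tx": -0.004,"ty": -0.004,"tz": 0.072,"wx": 0,"wy": 0,"wz": 0,"claw": 0.28},
  {"tx": -0.004,"ty": -0.004,"tz": 0.072,"wx": 0,"wy": 0,"wz": 0,"claw": 0.28},
  {"tx": -0.004,"ty": -0.004,"tz": 0,"wx": 0,"wy": 0,"wz": 0,"claw": 0.28},
  {"tx": -0.004,"ty": -0.004,"tz": -0.15,"wx": 0,"wy": 0,"wz": 0,"claw": 0.28},
  {"tx": -0.004,"ty": -0.004,"tz": -0.3,"wx": 0,"wy": 0,"wz": 0,"claw": 0.28},
  {"tx": -0.004,"ty": -0.004,"tz": -0.4,"wx": 0,"wy": 0,"wz": 0,"claw": 0.28},
])

```text
clock: 14.05
eef_pos: [630.3, 54.2, 150.2]
tool_rot: [3.14, -0.003, 0.782]
force: [0.7, -0.1, 0.1]
width: 61.5
gripper_force: 0.0
```

```bash
python3 w.py - filter_cup; python3 go.py 456.7 274.3 120 45
```

```text
filter_cup 0.62 [325. 219.  66.  73.] ztop 37 mid [630.   54.5] size [46. 45.  9.]
t [ 0.099 -0.933  0.103] w [ 0.003 -0.005 -0.003] clock 14.15 tcp [632.5  54.7 152.1] width 61.2
```

Request:
jog_arm([
  {"tx": 0.02,"ty": -0.14,"tz": 0,"wx": 0,"wy": 0,"wz": 0,"claw": 0.4},
  {"tx": 0.035,"ty": -0.29,"tz": 0,"wx": 0,"wy": 0,"wz": 0,"claw": 0.4},
  {"tx": 0.055,"ty": -0.44,"tz": 0,"wx": 0,"wy": 0,"wz": 0,"claw": 0.4},
  {"tx": 0.075,"ty": -0.59,"tz": 0,"wx": 0,"wy": 0,"wz": 0,"claw": 0.4},
  {"tx": 0.095,"ty": -0.74,"tz": 0,"wx": 0,"wy": 0,"wz": 0,"claw": 0.4},
  {"tx": 0.1,"ty": -0.87,"tz": 0.05,"wx": 0,"wy": 0,"wz": 0,"claw": 0.4},
  {"tx": 0.103,"ty": -0.932,"tz": 0.15,"wx": 0,"wy": 0,"wz": 0,"claw": 0.4},
  {"tx": 0.103,"ty": -0.932,"tz": 0.15,"wx": 0,"wy": 0,"wz": 0,"claw": 0.4},
  {"tx": 0.103,"ty": -0.932,"tz": 0.15,"wx": 0,"wy": 0,"wz": 0,"claw": 0.4},
  {"tx": 0.103,"ty": -0.932,"tz": 0.15,"wx": 0,"wy": 0,"wz": 0,"claw": 0.4},
  {"tx": 0.103,"ty": -0.932,"tz": 0.15,"wx": 0,"wy": 0,"wz": 0,"claw": 0.4},
])

```text
clock: 15.25
eef_pos: [455.9, 273.1, 103.0]
tool_rot: [3.141, -0.001, 0.779]
force: [0.1, 0.0, -0.2]
width: 51.1
gripper_force: 0.0
```

```bash
python3 w.py - oil_vial; python3 go.py 456.7 274.3 13 45
```

```text
oil_vial 0.69 [324. 242.  25.  51.] ztop 51 mid [456.7 274.6] size [16. 15. 10.]
t [0.005 0.    0.3  ] w [ 0.    -0.001 -0.004] clock 15.35 tcp [455.5 273.3 102.9] width 51.2
```

Request:
jog_arm([
  {"tx": 0.005,"ty": 0,"tz": 0.14,"wx": 0,"wy": 0,"wz": 0,"claw": 0.4},
  {"tx": 0.005,"ty": 0,"tz": 0.25,"wx": 0,"wy": 0,"wz": 0,"claw": 0.4},
  {"tx": 0.005,"ty": 0,"tz": 0.3,"wx": 0,"wy": 0,"wz": 0,"claw": 0.4},
  {"tx": 0.005,"ty": 0,"tz": 0.3,"wx": 0,"wy": 0,"wz": 0,"claw": 0.4},
  {"tx": 0.005,"ty": 0,"tz": 0.3,"wx": 0,"wy": 0,"wz": 0,"claw": 1},
  {"tx": 0.005,"ty": 0,"tz": 0.3,"wx": 0,"wy": 0,"wz": 0,"claw": 1},
  {"tx": 0.005,"ty": 0,"tz": 0.3,"wx": 0,"wy": 0,"wz": 0,"claw": 1},
  {"tx": 0.005,"ty": 0,"tz": 0.3,"wx": 0,"wy": 0,"wz": 0,"claw": 1},
  {"tx": 0.005,"ty": 0,"tz": 0.3,"wx": 0,"wy": 0,"wz": 0,"claw": 1},
  {"tx": 0.005,"ty": 0,"tz": 0.15,"wx": 0,"wy": 0,"wz": 0,"claw": 1},
  {"tx": 0.005,"ty": 0,"tz": 0,"wx": 0,"wy": 0,"wz": 0,"claw": 1},
  {"tx": 0.005,"ty": 0,"tz": -0.15,"wx": 0,"wy": 0,"wz": 0,"claw": 1},
])

```text
clock: 16.55
eef_pos: [455.0, 274.9, 149.1]
tool_rot: [-3.141, 0.0, 0.782]
force: [1.3, 0.8, 0.3]
width: 14.6
gripper_force: 58.5
```

```bash
python3 go.py 434 -172.3 170 45; python3 go.py 434 -172.3 14 45;python3 go.py 445 50 170 45
```

```text
t [-1.1    1.009 -0.07 ] w [-0.     0.    -0.002] clock 16.55 tcp [455.  274.9 149.1] width 14.6
t [-1.1    1.009  0.45 ] w [-0.     0.    -0.002] clock 16.55 tcp [455.  274.9 149.1] width 14.6
t [-0.552  0.508 -0.07 ] w [-0.     0.    -0.002] clock 16.55 tcp [455.  274.9 149.1] width 14.6
```

Request:
jog_arm([
  {"tx": -0.11,"ty": 0.1,"tz": -0.07,"wx": 0,"wy": 0,"wz": 0,"claw": 1},
  {"tx": -0.22,"ty": 0.2,"tz": -0.07,"wx": 0,"wy": 0,"wz": 0,"claw": 1},
  {"tx": -0.33,"ty": 0.3,"tz": -0.07,"wx": 0,"wy": 0,"wz": 0,"claw": 1},
  {"tx": -0.44,"ty": 0.4,"tz": -0.07,"wx": 0,"wy": 0,"wz": 0,"claw": 1},
  {"tx": -0.55,"ty": 0.5,"tz": -0.07,"wx": 0,"wy": 0,"wz": 0,"claw": 1},
  {"tx": -0.66,"ty": 0.6,"tz": -0.07,"wx": 0,"wy": 0,"wz": 0,"claw": 1},
  {"tx": -0.77,"ty": 0.7,"tz": -0.07,"wx": 0,"wy": 0,"wz": 0,"claw": 1},
  {"tx": -0.88,"ty": 0.8,"tz": -0.05,"wx": 0,"wy": 0,"wz": 0,"claw": 1},
  {"tx": -0.96,"ty": 0.88,"tz": 0,"wx": 0,"wy": 0,"wz": 0,"claw": 1},
  {"tx": -0.96,"ty": 0.88,"tz": 0,"wx": 0,"wy": 0,"wz": 0,"claw": 1},
])

```text
clock: 17.55
eef_pos: [435.1, -120.6, 146.3]
tool_rot: [-3.141, 0.004, 0.773]
force: [-1.3, -0.1, -0.5]
width: 14.3
gripper_force: 58.5
```

```bash
python3 go.py 434 -172.3 14 45
```

```text
t [-0.121  0.121  0.441] w [-0.     0.002 -0.008] clock 17.55 tcp [ 435.1 -120.6  146.3] width 14.3
```

Request:
jog_arm([
  {"tx": -0.118,"ty": 0.122,"tz": 0.1,"wx": 0,"wy": 0,"wz": 0,"claw": 1},
  {"tx": -0.118,"ty": 0.122,"tz": 0.25,"wx": 0,"wy": 0,"wz": 0,"claw": 1},
  {"tx": -0.118,"ty": 0.122,"tz": 0.35,"wx": 0,"wy": 0,"wz": 0,"claw": 1},
  {"tx": -0.118,"ty": 0.122,"tz": 0.35,"wx": 0,"wy": 0,"wz": 0,"claw": 1},
  {"tx": -0.118,"ty": 0.122,"tz": 0.35,"wx": 0,"wy": 0,"wz": 0,"claw": 1},
  {"tx": -0.118,"ty": 0.122,"tz": 0.35,"wx": 0,"wy": 0,"wz": 0,"claw": 1},
])

```text
clock: 18.15
eef_pos: [439.0, -165.5, 44.0]
tool_rot: [3.139, -0.002, 0.783]
force: [0.1, 0.2, -0.3]
width: 15.2
gripper_force: 58.6
```

```bash
python3 w.py - oil_vial tray_yellow; python3 go.py 434 -172.3 14 45
```

```text
oil_vial 0.73 [326. 330.  46. 102.] ztop 81 mid [ 438.8 -165.4] size [16. 17.  9.]
tray_yellow rect [ 434. -172.] [90. 91.] 5
  0.57 [329. 272. 256. 240.] 4663 89 5 [ 434.1 -171.6]
t [-0.026  0.004  0.1  ] w [ 0.002 -0.001 -0.002] clock 18.3 tcp [ 438.6 -166.    43.9] width 14.5
```

Request:
jog_arm([
  {"tx": -0.026,"ty": 0.004,"tz": 0.05,"wx": 0,"wy": 0,"wz": 0,"claw": 1},
  {"tx": -0.026,"ty": 0.004,"tz": 0.085,"wx": 0,"wy": 0,"wz": 0,"claw": 1},
  {"tx": -0.026,"ty": 0.004,"tz": 0.099,"wx": 0,"wy": 0,"wz": 0,"claw": 1},
  {"tx": -0.026,"ty": 0.004,"tz": 0.099,"wx": 0,"wy": 0,"wz": 0,"claw": 1},
  {"tx": -0.026,"ty": 0.004,"tz": 0.099,"wx": 0,"wy": 0,"wz": 0,"claw": 0.6},
  {"tx": -0.026,"ty": 0.004,"tz": 0.099,"wx": 0,"wy": 0,"wz": 0,"claw": 0.4},
  {"tx": -0.026,"ty": 0.004,"tz": 0.099,"wx": 0,"wy": 0,"wz": 0,"claw": 0.4},
  {"tx": -0.026,"ty": 0.004,"tz": 0.099,"wx": 0,"wy": 0,"wz": 0,"claw": 0.4},
  {"tx": -0.026,"ty": 0.004,"tz": 0,"wx": 0,"wy": 0,"wz": 0,"claw": 0.4},
  {"tx": -0.026,"ty": 0.004,"tz": -0.15,"wx": 0,"wy": 0,"wz": 0,"claw": 0.4},
  {"tx": -0.026,"ty": 0.004,"tz": -0.3,"wx": 0,"wy": 0,"wz": 0,"claw": 0.4},
  {"tx": -0.026,"ty": 0.004,"tz": -0.4,"wx": 0,"wy": 0,"wz": 0,"claw": 0.4},
])

```text
clock: 19.5
eef_pos: [433.4, -172.3, 164.8]
tool_rot: [3.14, -0.001, 0.782]
force: [0.3, -0.4, 0.2]
width: 51.1
gripper_force: 0.0
```

```bash
python3 w.py - oil_vial tray_yellow; python3 go.py 441 60 160 45
```

```text
oil_vial 0.87 [325. 218.  20.  38.] ztop 51 mid [ 432.4 -172.9] size [15. 15.  9.]
tray_yellow rect [ 428. -173.] [103.  90.] 5
  0.63 [326. 203. 162. 159.] 2498 89 5 [ 434. -172.]
t [ 0.563 -0.535  0.012] w [ 0.003 -0.001 -0.003] clock 19.65 tcp [ 434. -173.  164.] width 51.3
```

Vial is upright, centred in yellow. Now the dropper.

Request:
jog_arm([
  {"tx": 0.11,"ty": -0.105,"tz": 0,"wx": 0,"wy": 0,"wz": 0,"claw": 0.25},
  {"tx": 0.22,"ty": -0.21,"tz": 0,"wx": 0,"wy": 0,"wz": 0,"claw": 0.25},
  {"tx": 0.33,"ty": -0.315,"tz": 0,"wx": 0,"wy": 0,"wz": 0,"claw": 0.25},
  {"tx": 0.44,"ty": -0.42,"tz": 0,"wx": 0,"wy": 0,"wz": 0,"claw": 0.25},
  {"tx": 0.55,"ty": -0.525,"tz": 0,"wx": 0,"wy": 0,"wz": 0,"claw": 0.25},
  {"tx": 0.563,"ty": -0.535,"tz": 0,"wx": 0,"wy": 0,"wz": 0,"claw": 0.25},
  {"tx": 0.563,"ty": -0.535,"tz": 0.05,"wx": 0,"wy": 0,"wz": 0,"claw": 0.25},
  {"tx": 0.563,"ty": -0.535,"tz": 0.05,"wx": 0,"wy": 0,"wz": 0,"claw": 0.25},
  {"tx": 0.563,"ty": -0.535,"tz": 0.05,"wx": 0,"wy": 0,"wz": 0,"claw": 0.25},
])

```text
clock: 20.55
eef_pos: [438.8, 59.8, 146.5]
tool_rot: [-3.14, 0.002, 0.781]
force: [0.8, -0.2, 0.1]
width: 64.1
gripper_force: 0.0
```

```bash
python3 w.py w6.png dropper_b tray_red; python3 go.py 441 60 28 45
```

```text
dropper_b 0.95 [323. 227.  52.  84.] ztop 87 mid [441.7  63.2] size [29. 29.  9.]
dropper_b 0.85 [487. 252.  66.  54.] ztop 59 mid [500.9 -32. ] size [21. 21.  9.]
tray_red rect [440.  56.] [103.  90.] 3
  0.68 [336. 205. 173. 170.] 2721 89 3 [446.4  56.6]
t [0.003 0.003 0.398] w [ 0.     0.    -0.003] clock 20.7 tcp [439.8  59.9 147.4] width 64.0
```

View pics/w6.png

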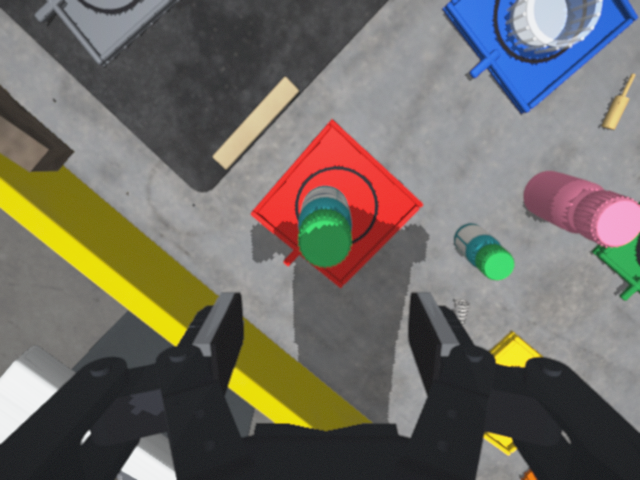

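The dropper (325,235) is centred between the fingers. Descend and close.

Request:
jog_arm([
  {"tx": 0.008,"ty": 0,"tz": 0.12,"wx": 0,"wy": 0,"wz": 0,"claw": 0.25},
  {"tx": 0.008,"ty": 0,"tz": 0.25,"wx": 0,"wy": 0,"wz": 0,"claw": 0.25},
  {"tx": 0.008,"ty": 0,"tz": 0.36,"wx": 0,"wy": 0,"wz": 0,"claw": 0.25},
  {"tx": 0.008,"ty": 0,"tz": 0.395,"wx": 0,"wy": 0,"wz": 0,"claw": 0.25},
  {"tx": 0.008,"ty": 0,"tz": 0.395,"wx": 0,"wy": 0,"wz": 0,"claw": 0.25},
  {"tx": 0.008,"ty": 0,"tz": 0.395,"wx": 0,"wy": 0,"wz": 0,"claw": 0.7},
  {"tx": 0.008,"ty": 0,"tz": 0.395,"wx": 0,"wy": 0,"wz": 0,"claw": 1},
  {"tx": 0.008,"ty": 0,"tz": 0.395,"wx": 0,"wy": 0,"wz": 0,"claw": 1},
  {"tx": 0.008,"ty": 0,"tz": 0.395,"wx": 0,"wy": 0,"wz": 0,"claw": 1},
  {"tx": 0.008,"ty": 0,"tz": 0.395,"wx": 0,"wy": 0,"wz": 0,"claw": 1},
])

```text
clock: 21.7
eef_pos: [442.3, 62.2, 30.1]
tool_rot: [3.14, -0.002, 0.781]
force: [-0.7, -0.5, 6.8]
width: 31.7
gripper_force: 59.5
```

```bash
python3 go.py 457.3 273.8 160 45
```

```text
t [ 0.533 -0.465 -0.433] w [ 0.001 -0.001 -0.003] clock 21.7 tcp [442.3  62.2  30.1] width 31.7
```

Request:
jog_arm([
  {"tx": 0,"ty": 0,"tz": -0.08,"wx": 0,"wy": 0,"wz": 0,"claw": 1},
  {"tx": 0,"ty": 0,"tz": -0.2,"wx": 0,"wy": 0,"wz": 0,"claw": 1},
  {"tx": 0,"ty": 0,"tz": -0.33,"wx": 0,"wy": 0,"wz": 0,"claw": 1},
  {"tx": 0.08,"ty": -0.07,"tz": -0.42,"wx": 0,"wy": 0,"wz": 0,"claw": 1},
  {"tx": 0.18,"ty": -0.157,"tz": -0.42,"wx": 0,"wy": 0,"wz": 0,"claw": 1},
  {"tx": 0.28,"ty": -0.244,"tz": -0.42,"wx": 0,"wy": 0,"wz": 0,"claw": 1},
  {"tx": 0.38,"ty": -0.331,"tz": -0.42,"wx": 0,"wy": 0,"wz": 0,"claw": 1},
  {"tx": 0.47,"ty": -0.41,"tz": -0.42,"wx": 0,"wy": 0,"wz": 0,"claw": 1},
  {"tx": 0.533,"ty": -0.465,"tz": -0.35,"wx": 0,"wy": 0,"wz": 0,"claw": 1},
  {"tx": 0.533,"ty": -0.465,"tz": -0.22,"wx": 0,"wy": 0,"wz": 0,"claw": 1},
  {"tx": 0.533,"ty": -0.465,"tz": -0.15,"wx": 0,"wy": 0,"wz": 0,"claw": 1},
  {"tx": 0.533,"ty": -0.465,"tz": -0.15,"wx": 0,"wy": 0,"wz": 0,"claw": 1},
])

```text
clock: 22.9
eef_pos: [455.0, 272.5, 71.9]
tool_rot: [-3.141, 0.005, 0.782]
force: [0.1, -0.2, 0.9]
width: 31.7
gripper_force: 59.7
```

```bash
python3 w.py - dropper_b tray_grey; python3 go.py 457.3 273.8 30.1 45
```

```text
dropper_b 0.67 [326. 338. 105. 186.] ztop 128 mid [456.8 273.9] size [29. 31. 27.]
tray_grey rect [451. 276.] [ 90. 102.] 81
  0.65 [324. 213. 226. 176.] 3815 89 -10 [457.  275.8]
t [-0.002  0.001  0.15 ] w [ 0.    -0.001 -0.003] clock 23.05 tcp [457.4 274.3  75.2] width 31.4
```

Request:
jog_arm([
  {"tx": 0,"ty": 0,"tz": 0.1,"wx": 0,"wy": 0,"wz": 0,"claw": 1},
  {"tx": 0,"ty": 0,"tz": 0.135,"wx": 0,"wy": 0,"wz": 0,"claw": 1},
  {"tx": 0,"ty": 0,"tz": 0.149,"wx": 0,"wy": 0,"wz": 0,"claw": 1},
  {"tx": 0,"ty": 0,"tz": 0.149,"wx": 0,"wy": 0,"wz": 0,"claw": 1},
  {"tx": 0,"ty": 0,"tz": 0.149,"wx": 0,"wy": 0,"wz": 0,"claw": 1},
  {"tx": 0,"ty": 0,"tz": 0.149,"wx": 0,"wy": 0,"wz": 0,"claw": 0.5},
  {"tx": 0,"ty": 0,"tz": 0.149,"wx": 0,"wy": 0,"wz": 0,"claw": 0.25},
  {"tx": 0,"ty": 0,"tz": 0.149,"wx": 0,"wy": 0,"wz": 0,"claw": 0.25},
  {"tx": 0,"ty": 0,"tz": 0.149,"wx": 0,"wy": 0,"wz": 0,"claw": 0.25},
  {"tx": 0,"ty": 0,"tz": 0.05,"wx": 0,"wy": 0,"wz": 0,"claw": 0.25},
  {"tx": 0,"ty": 0,"tz": -0.1,"wx": 0,"wy": 0,"wz": 0,"claw": 0.25},
  {"tx": 0,"ty": 0,"tz": -0.25,"wx": 0,"wy": 0,"wz": 0,"claw": 0.25},
])

```text
clock: 24.25
eef_pos: [455.9, 273.5, 149.6]
tool_rot: [-3.141, 0.002, 0.782]
force: [0.9, 0.6, 1.0]
width: 64.1
gripper_force: 0.0
```

```bash
python3 w.py - dropper_b tray_grey; python3 go.py 619 -146.5 170 45; python3 go.py 536 65 170 45
```

```text
dropper_b 0.63 [326. 230.  49.  83.] ztop 87 mid [457.1 274.7] size [30. 29.  9.]
dropper_b 0.56 [619. 411.  38.  32.] ztop 36 mid [510.9 101.5] size [  3. 271. 192.]
tray_grey rect [451. 276.] [ 91. 103.] 80
  0.98 [326. 205. 165. 166.] 2801 89 -10 [456.9 275.1]
t [-0.609  1.375 -0.063] w [ 0.001 -0.004 -0.003] clock 24.4 tcp [458.4 275.1 151.7] width 63.7
t [-0.309  0.68  -0.062] w [ 0.001 -0.004 -0.003] clock 24.4 tcp [458.4 275.1 151.7] width 63.7
```

Request:
jog_arm([
  {"tx": -0.066,"ty": 0.15,"tz": -0.06,"wx": 0,"wy": 0,"wz": 0,"claw": 0.28},
  {"tx": -0.133,"ty": 0.3,"tz": -0.06,"wx": 0,"wy": 0,"wz": 0,"claw": 0.28},
  {"tx": -0.2,"ty": 0.45,"tz": -0.06,"wx": 0,"wy": 0,"wz": 0,"claw": 0.28},
  {"tx": -0.266,"ty": 0.6,"tz": -0.06,"wx": 0,"wy": 0,"wz": 0,"claw": 0.28},
  {"tx": -0.333,"ty": 0.75,"tz": -0.06,"wx": 0,"wy": 0,"wz": 0,"claw": 0.28},
  {"tx": -0.4,"ty": 0.9,"tz": -0.06,"wx": 0,"wy": 0,"wz": 0,"claw": 0.28},
  {"tx": -0.44,"ty": 1,"tz": -0.06,"wx": 0,"wy": 0,"wz": 0,"claw": 0.28},
  {"tx": -0.44,"ty": 1,"tz": -0.06,"wx": 0,"wy": 0,"wz": 0,"claw": 0.28},
])

```text
clock: 25.2
eef_pos: [574.7, -39.3, 164.8]
tool_rot: [3.141, 0.004, 0.772]
force: [0.1, 0.5, -0.5]
width: 61.6
gripper_force: 0.0
```

```bash
python3 go.py 619 -146.5 120 45
```

```text
t [-0.143  0.359  0.15 ] w [ 0.001  0.003 -0.009] clock 25.2 tcp [574.7 -39.3 164.8] width 61.6
```

Request:
jog_arm([
  {"tx": -0.06,"ty": 0.15,"tz": 0,"wx": 0,"wy": 0,"wz": 0,"claw": 0.28},
  {"tx": -0.12,"ty": 0.29,"tz": 0,"wx": 0,"wy": 0,"wz": 0,"claw": 0.28},
  {"tx": -0.143,"ty": 0.359,"tz": 0.08,"wx": 0,"wy": 0,"wz": 0,"claw": 0.28},
  {"tx": -0.143,"ty": 0.359,"tz": 0.15,"wx": 0,"wy": 0,"wz": 0,"claw": 0.28},
  {"tx": -0.143,"ty": 0.359,"tz": 0.15,"wx": 0,"wy": 0,"wz": 0,"claw": 0.28},
  {"tx": -0.143,"ty": 0.359,"tz": 0.15,"wx": 0,"wy": 0,"wz": 0,"claw": 0.28},
  {"tx": -0.143,"ty": 0.359,"tz": 0.15,"wx": 0,"wy": 0,"wz": 0,"claw": 0.28},
])

```text
clock: 25.9
eef_pos: [620.1, -137.1, 122.7]
tool_rot: [3.141, -0.001, 0.784]
force: [0.4, 0.2, 0.1]
width: 61.3
gripper_force: 0.0
```

```bash
python3 w.py - vent_valve tray_green; python3 go.py 619 -146.5 6 45
```

```text
vent_valve 0.65 [337. 241.  72.  67.] ztop 35 mid [ 620.6 -144.8] size [45. 45. 10.]
tray_green rect [ 607. -151.] [103.  90.] 8
  0.79 [333. 237. 185. 174.] 3247 89 8 [ 612.6 -149.9]
t [-0.023  0.017  0.39 ] w [ 0.001 -0.001 -0.002] clock 26.05 tcp [ 620.3 -138.   123. ] width 61.6
```

Request:
jog_arm([
  {"tx": -0.019,"ty": 0.016,"tz": 0.0,"wx": 0,"wy": 0,"wz": 0,"claw": 0.34},
  {"tx": -0.019,"ty": 0.016,"tz": 0.14,"wx": 0,"wy": 0,"wz": 0,"claw": 0.34},
  {"tx": -0.019,"ty": 0.016,"tz": 0.25,"wx": 0,"wy": 0,"wz": 0,"claw": 0.34},
  {"tx": -0.019,"ty": 0.016,"tz": 0.32,"wx": 0,"wy": 0,"wz": 0,"claw": 0.34},
  {"tx": -0.019,"ty": 0.016,"tz": 0.36,"wx": 0,"wy": 0,"wz": 0,"claw": 0.34},
  {"tx": -0.019,"ty": 0.016,"tz": 0.387,"wx": 0,"wy": 0,"wz": 0,"claw": 0.34},
  {"tx": -0.019,"ty": 0.016,"tz": 0.387,"wx": 0,"wy": 0,"wz": 0,"claw": 0.34},
])

```text
clock: 26.75
eef_pos: [618.9, -146.3, 5.5]
tool_rot: [-3.141, 0.0, 0.781]
force: [-0.4, 0.5, 0.0]
width: 56.3
gripper_force: 0.0
```

Request:
jog_arm([
  {"tx": 0,"ty": 0,"tz": 0,"wx": 0,"wy": 0,"wz": 0,"claw": 0.7},
  {"tx": 0,"ty": 0,"tz": 0,"wx": 0,"wy": 0,"wz": 0,"claw": 1},
  {"tx": 0,"ty": 0,"tz": 0,"wx": 0,"wy": 0,"wz": 0,"claw": 1},
  {"tx": 0,"ty": 0,"tz": 0,"wx": 0,"wy": 0,"wz": 0,"claw": 1},
  {"tx": 0,"ty": 0,"tz": 0,"wx": 0,"wy": 0,"wz": 0,"claw": 1},
])

```text
clock: 27.25
eef_pos: [620.0, -146.1, 7.2]
tool_rot: [3.14, -0.001, 0.782]
force: [-1.4, 0.6, 6.6]
width: 39.0
gripper_force: 60.6
```

```bash
python3 w.py w7.png; python3 go.py 446.5 56 160 45
```

```text
t [ 0.065 -0.885 -0.511] w [ 0.001 -0.001 -0.002] clock 27.3 tcp [ 620.  -146.2    7.2] width 39.2
```

View pics/w7.png

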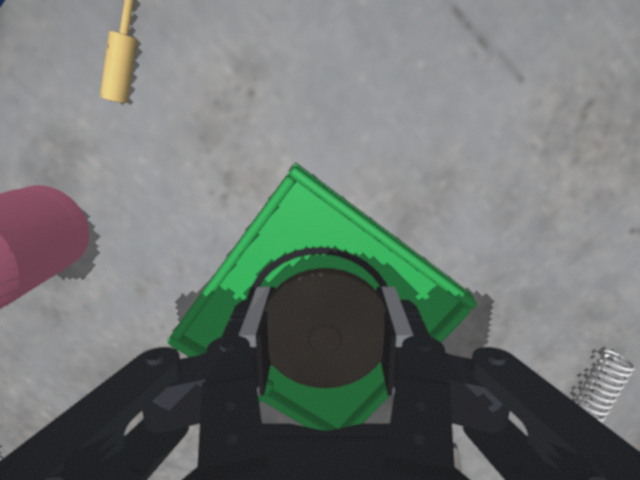

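The valve head is held (325,325). Carry it to red at height.

Request:
jog_arm([
  {"tx": 0,"ty": 0,"tz": -0.08,"wx": 0,"wy": 0,"wz": 0,"claw": 1},
  {"tx": 0,"ty": 0,"tz": -0.21,"wx": 0,"wy": 0,"wz": 0,"claw": 1},
  {"tx": 0,"ty": 0,"tz": -0.36,"wx": 0,"wy": 0,"wz": 0,"claw": 1},
  {"tx": 0.005,"ty": -0.06,"tz": -0.48,"wx": 0,"wy": 0,"wz": 0,"claw": 1},
  {"tx": 0.013,"ty": -0.19,"tz": -0.51,"wx": 0,"wy": 0,"wz": 0,"claw": 1},
  {"tx": 0.025,"ty": -0.34,"tz": -0.51,"wx": 0,"wy": 0,"wz": 0,"claw": 1},
  {"tx": 0.035,"ty": -0.49,"tz": -0.51,"wx": 0,"wy": 0,"wz": 0,"claw": 1},
  {"tx": 0.045,"ty": -0.64,"tz": -0.51,"wx": 0,"wy": 0,"wz": 0,"claw": 1},
  {"tx": 0.055,"ty": -0.78,"tz": -0.51,"wx": 0,"wy": 0,"wz": 0,"claw": 1},
  {"tx": 0.065,"ty": -0.885,"tz": -0.42,"wx": 0,"wy": 0,"wz": 0,"claw": 1},
  {"tx": 0.065,"ty": -0.885,"tz": -0.3,"wx": 0,"wy": 0,"wz": 0,"claw": 1},
  {"tx": 0.065,"ty": -0.885,"tz": -0.16,"wx": 0,"wy": 0,"wz": 0,"claw": 1},
])

```text
clock: 28.5
eef_pos: [446.8, 57.2, 54.1]
tool_rot: [3.14, -0.004, 0.783]
force: [2.1, -0.3, -2.6]
width: 39.2
gripper_force: 60.7
```

Request:
jog_arm([
  {"tx": 0,"ty": 0,"tz": 0.07,"wx": 0,"wy": 0,"wz": 0,"claw": 1},
  {"tx": 0,"ty": 0,"tz": 0.07,"wx": 0,"wy": 0,"wz": 0,"claw": 1},
  {"tx": 0,"ty": 0,"tz": 0.07,"wx": 0,"wy": 0,"wz": 0,"claw": 1},
  {"tx": 0,"ty": 0,"tz": 0.07,"wx": 0,"wy": 0,"wz": 0,"claw": 1},
])

```text
clock: 28.9
eef_pos: [446.9, 56.3, 34.0]
tool_rot: [3.14, -0.002, 0.781]
force: [0.3, -0.7, -1.3]
width: 39.4
gripper_force: 60.7
```

```bash
python3 w.py - vent_valve tray_red; python3 go.py 446.3 56 7.2 45
```

```text
vent_valve 0.94 [327. 327. 124. 117.] ztop 62 mid [448.5  58.1] size [46. 45. 10.]
tray_red rect [447.  57.] [90. 90.] 3
  0.65 [326. 263. 274. 257.] 4529 88 -20 [461.1  64.3]
tray_red rect [593.  46.] [32. 64.] 15
  0.37 [586.  64. 108. 124.] 2885 57 20 [556.8  33.5]
t [-0.001 -0.001  0.089] w [ 0.001 -0.001 -0.003] clock 29.05 tcp [446.8  55.9  33.9] width 39.3
```

Request:
jog_arm([
  {"tx": -0.008,"ty": -0.001,"tz": 0.05,"wx": 0,"wy": 0,"wz": 0,"claw": 1},
  {"tx": -0.008,"ty": -0.001,"tz": 0.075,"wx": 0,"wy": 0,"wz": 0,"claw": 1},
  {"tx": -0.008,"ty": -0.001,"tz": 0.088,"wx": 0,"wy": 0,"wz": 0,"claw": 1},
  {"tx": -0.008,"ty": -0.001,"tz": 0.088,"wx": 0,"wy": 0,"wz": 0,"claw": 1},
  {"tx": -0.008,"ty": -0.001,"tz": 0.088,"wx": 0,"wy": 0,"wz": 0,"claw": 0.45},
  {"tx": -0.008,"ty": -0.001,"tz": 0.088,"wx": 0,"wy": 0,"wz": 0,"claw": 0.3},
  {"tx": -0.008,"ty": -0.001,"tz": 0.088,"wx": 0,"wy": 0,"wz": 0,"claw": 0.28},
  {"tx": -0.008,"ty": -0.001,"tz": 0.088,"wx": 0,"wy": 0,"wz": 0,"claw": 0.28},
  {"tx": -0.008,"ty": -0.001,"tz": 0,"wx": 0,"wy": 0,"wz": 0,"claw": 0.28},
  {"tx": -0.008,"ty": -0.001,"tz": -0.15,"wx": 0,"wy": 0,"wz": 0,"claw": 0.28},
  {"tx": -0.008,"ty": -0.001,"tz": -0.3,"wx": 0,"wy": 0,"wz": 0,"claw": 0.28},
  {"tx": -0.008,"ty": -0.001,"tz": -0.4,"wx": 0,"wy": 0,"wz": 0,"claw": 0.28},
])

```text
clock: 30.25
eef_pos: [444.2, 54.8, 155.2]
tool_rot: [3.141, -0.002, 0.782]
force: [0.6, -0.6, -0.4]
width: 61.4
gripper_force: 0.0
```

```bash
python3 w.py w8.png vent_valve tray_red; python3 go.py 457 274.3 150 45
```

```text
vent_valve 0.72 [327. 219.  64.  60.] ztop 35 mid [444.9  55.2] size [45. 45. 10.]
tray_red rect [440.  56.] [102.  90.] 3
  0.68 [326. 204. 167. 164.] 2621 89 3 [446.3  56.5]
t [ 0.544 -0.493  0.015] w [ 0.002 -0.002 -0.003] clock 30.4 tcp [445.2  54.4 154.4] width 61.3
```

View pics/w8.png

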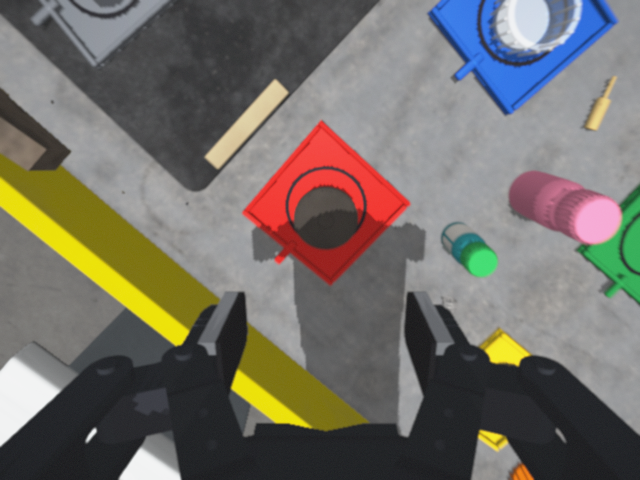

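Valve stands within about 2 mm of the middle of red (327,212). Back to the dropper in grey.

Request:
jog_arm([
  {"tx": 0.11,"ty": -0.1,"tz": 0,"wx": 0,"wy": 0,"wz": 0,"claw": 0.25},
  {"tx": 0.22,"ty": -0.2,"tz": 0,"wx": 0,"wy": 0,"wz": 0,"claw": 0.25},
  {"tx": 0.33,"ty": -0.3,"tz": 0,"wx": 0,"wy": 0,"wz": 0,"claw": 0.25},
  {"tx": 0.44,"ty": -0.4,"tz": 0,"wx": 0,"wy": 0,"wz": 0,"claw": 0.25},
  {"tx": 0.544,"ty": -0.493,"tz": 0,"wx": 0,"wy": 0,"wz": 0,"claw": 0.25},
  {"tx": 0.544,"ty": -0.493,"tz": 0.02,"wx": 0,"wy": 0,"wz": 0,"claw": 0.25},
  {"tx": 0.544,"ty": -0.493,"tz": 0.02,"wx": 0,"wy": 0,"wz": 0,"claw": 0.25},
  {"tx": 0.544,"ty": -0.493,"tz": 0.02,"wx": 0,"wy": 0,"wz": 0,"claw": 0.25},
  {"tx": 0.544,"ty": -0.493,"tz": 0.02,"wx": 0,"wy": 0,"wz": 0,"claw": 0.25},
])

```text
clock: 31.3
eef_pos: [455.6, 272.7, 146.2]
tool_rot: [3.141, 0.002, 0.78]
force: [-0.1, -0.1, -0.8]
width: 64.1
gripper_force: 0.0
```

```bash
python3 w.py - dropper_b; python3 go.py 457 274.5 29 45
```

```text
dropper_b 0.74 [621. 413.  38.  34.] ztop 38 mid [510.6 100.3] size [  4. 269. 191.]
dropper_b 0.55 [325. 229.  54.  84.] ztop 87 mid [457.3 274.4] size [30. 30.  9.]
t [ 0.006 -0.001  0.392] w [ 0.     0.    -0.004] clock 31.4 tcp [455.9 273.1 146.7] width 64.0
```

Request:
jog_arm([
  {"tx": 0.006,"ty": 0,"tz": 0.12,"wx": 0,"wy": 0,"wz": 0,"claw": 0.25},
  {"tx": 0.006,"ty": 0,"tz": 0.25,"wx": 0,"wy": 0,"wz": 0,"claw": 0.25},
  {"tx": 0.006,"ty": 0,"tz": 0.36,"wx": 0,"wy": 0,"wz": 0,"claw": 0.25},
  {"tx": 0.006,"ty": 0,"tz": 0.392,"wx": 0,"wy": 0,"wz": 0,"claw": 0.25},
  {"tx": 0.006,"ty": 0,"tz": 0.392,"wx": 0,"wy": 0,"wz": 0,"claw": 0.25},
  {"tx": 0.006,"ty": 0,"tz": 0.392,"wx": 0,"wy": 0,"wz": 0,"claw": 0.7},
  {"tx": 0.006,"ty": 0,"tz": 0.392,"wx": 0,"wy": 0,"wz": 0,"claw": 1},
  {"tx": 0.006,"ty": 0,"tz": 0.392,"wx": 0,"wy": 0,"wz": 0,"claw": 1},
  {"tx": 0.006,"ty": 0,"tz": 0.392,"wx": 0,"wy": 0,"wz": 0,"claw": 1},
  {"tx": 0.006,"ty": 0,"tz": 0.392,"wx": 0,"wy": 0,"wz": 0,"claw": 1},
])

```text
clock: 32.4
eef_pos: [458.0, 276.5, 31.0]
tool_rot: [3.141, -0.003, 0.781]
force: [-0.6, -0.8, 5.0]
width: 31.8
gripper_force: 59.2
```

```bash
python3 go.py 612.8 -150.5 180 45;python3 go.py 612.8 -150.5 30 45
```

```text
t [-0.634  1.374 -0.498] w [ 0.001 -0.002 -0.003] clock 32.4 tcp [458.  276.5  31. ] width 31.8
t [-0.636  1.374  0.002] w [ 0.001 -0.002 -0.003] clock 32.4 tcp [458.  276.5  31. ] width 31.8
```

Request:
jog_arm([
  {"tx": 0,"ty": 0,"tz": -0.08,"wx": 0,"wy": 0,"wz": 0,"claw": 1},
  {"tx": 0,"ty": 0,"tz": -0.21,"wx": 0,"wy": 0,"wz": 0,"claw": 1},
  {"tx": 0,"ty": 0,"tz": -0.36,"wx": 0,"wy": 0,"wz": 0,"claw": 1},
  {"tx": -0.03,"ty": 0.065,"tz": -0.47,"wx": 0,"wy": 0,"wz": 0,"claw": 1},
  {"tx": -0.08,"ty": 0.18,"tz": -0.5,"wx": 0,"wy": 0,"wz": 0,"claw": 1},
  {"tx": -0.15,"ty": 0.32,"tz": -0.5,"wx": 0,"wy": 0,"wz": 0,"claw": 1},
  {"tx": -0.213,"ty": 0.46,"tz": -0.5,"wx": 0,"wy": 0,"wz": 0,"claw": 1},
  {"tx": -0.277,"ty": 0.6,"tz": -0.5,"wx": 0,"wy": 0,"wz": 0,"claw": 1},
  {"tx": -0.34,"ty": 0.74,"tz": -0.5,"wx": 0,"wy": 0,"wz": 0,"claw": 1},
  {"tx": -0.406,"ty": 0.88,"tz": -0.5,"wx": 0,"wy": 0,"wz": 0,"claw": 1},
  {"tx": -0.46,"ty": 1,"tz": -0.5,"wx": 0,"wy": 0,"wz": 0,"claw": 1},
  {"tx": -0.46,"ty": 1,"tz": -0.5,"wx": 0,"wy": 0,"wz": 0,"claw": 1},
])

```text
clock: 33.6
eef_pos: [571.8, -42.6, 179.4]
tool_rot: [3.137, 0.002, 0.77]
force: [-1.0, 0.3, 0.2]
width: 31.4
gripper_force: 59.7
```

```bash
python3 go.py 612.8 -150.5 65 45
```

```text
t [-0.152  0.351  0.383] w [ 0.003  0.001 -0.009] clock 33.6 tcp [571.8 -42.6 179.4] width 31.4
```

Request:
jog_arm([
  {"tx": -0.06,"ty": 0.14,"tz": 0,"wx": 0,"wy": 0,"wz": 0,"claw": 1},
  {"tx": -0.12,"ty": 0.27,"tz": 0,"wx": 0,"wy": 0,"wz": 0,"claw": 1},
  {"tx": -0.15,"ty": 0.351,"tz": 0.06,"wx": 0,"wy": 0,"wz": 0,"claw": 1},
  {"tx": -0.15,"ty": 0.351,"tz": 0.18,"wx": 0,"wy": 0,"wz": 0,"claw": 1},
  {"tx": -0.15,"ty": 0.351,"tz": 0.3,"wx": 0,"wy": 0,"wz": 0,"claw": 1},
  {"tx": -0.15,"ty": 0.351,"tz": 0.38,"wx": 0,"wy": 0,"wz": 0,"claw": 1},
  {"tx": -0.15,"ty": 0.351,"tz": 0.38,"wx": 0,"wy": 0,"wz": 0,"claw": 1},
  {"tx": -0.15,"ty": 0.351,"tz": 0.38,"wx": 0,"wy": 0,"wz": 0,"claw": 1},
  {"tx": -0.15,"ty": 0.351,"tz": 0.38,"wx": 0,"wy": 0,"wz": 0,"claw": 1},
])

```text
clock: 34.5
eef_pos: [613.9, -140.6, 67.3]
tool_rot: [3.139, -0.002, 0.782]
force: [-0.1, -0.1, 0.1]
width: 31.5
gripper_force: 59.7
```

```bash
python3 w.py - dropper_b tray_green; python3 go.py 612.8 -150.5 31 45
```

```text
dropper_b 0.86 [324. 340. 104. 183.] ztop 123 mid [ 613.9 -140.1] size [30. 29.  9.]
dropper_b 0.86 [ 82. 220. 164. 114.] ztop 82 mid [565.3 -47.4] size [30. 30. 10.]
tray_green rect [ 613. -150.] [90. 90.] 8
  0.9 [336. 224. 228. 154.] 3335 89 7 [ 612.8 -149.4]
t [-0.024  0.021  0.119] w [ 0.001 -0.001 -0.003] clock 34.65 tcp [ 613.4 -140.9   66.8] width 31.8
```

Request:
jog_arm([
  {"tx": -0.025,"ty": 0.02,"tz": 0,"wx": 0,"wy": 0,"wz": 0,"claw": 1},
  {"tx": -0.025,"ty": 0.02,"tz": 0.08,"wx": 0,"wy": 0,"wz": 0,"claw": 1},
  {"tx": -0.025,"ty": 0.02,"tz": 0.118,"wx": 0,"wy": 0,"wz": 0,"claw": 1},
  {"tx": -0.025,"ty": 0.02,"tz": 0.118,"wx": 0,"wy": 0,"wz": 0,"claw": 1},
  {"tx": -0.025,"ty": 0.02,"tz": 0.118,"wx": 0,"wy": 0,"wz": 0,"claw": 1},
  {"tx": -0.025,"ty": 0.02,"tz": 0.118,"wx": 0,"wy": 0,"wz": 0,"claw": 0.5},
  {"tx": -0.025,"ty": 0.02,"tz": 0.118,"wx": 0,"wy": 0,"wz": 0,"claw": 0.25},
  {"tx": -0.025,"ty": 0.02,"tz": 0.118,"wx": 0,"wy": 0,"wz": 0,"claw": 0.25},
  {"tx": -0.025,"ty": 0.02,"tz": 0.118,"wx": 0,"wy": 0,"wz": 0,"claw": 0.25},
  {"tx": -0.025,"ty": 0.02,"tz": 0,"wx": 0,"wy": 0,"wz": 0,"claw": 0.25},
  {"tx": -0.025,"ty": 0.02,"tz": -0.15,"wx": 0,"wy": 0,"wz": 0,"claw": 0.25},
  {"tx": -0.025,"ty": 0.02,"tz": -0.3,"wx": 0,"wy": 0,"wz": 0,"claw": 0.25},
])

```text
clock: 35.85
eef_pos: [610.8, -150.1, 156.0]
tool_rot: [-3.14, 0.001, 0.782]
force: [0.5, -1.1, 0.3]
width: 64.2
gripper_force: 0.0
```

Request:
jog_arm([
  {"tx": 0,"ty": 0,"tz": -0.15,"wx": 0,"wy": 0,"wz": 0,"claw": 0},
  {"tx": 0,"ty": 0,"tz": -0.3,"wx": 0,"wy": 0,"wz": 0,"claw": 0},
  {"tx": 0,"ty": 0,"tz": -0.3,"wx": 0,"wy": 0,"wz": 0,"claw": 0},
  {"tx": 0,"ty": 0,"tz": -0.3,"wx": 0,"wy": 0,"wz": 0,"claw": 0},
])

```text
clock: 36.25
eef_pos: [611.8, -150.4, 246.4]
tool_rot: [3.139, -0.001, 0.781]
force: [-0.2, 0.0, -1.0]
width: 85.4
gripper_force: 0.0
```

```bash
python3 w.py w9.png dropper_b tray_green; python3 - <<'E'
from h import *
p=shot('scene'); save(p,'scene9.png')
p=shot('top'); save(p,'top9.png')
E
```

```text
dropper_b 0.84 [150. 188.  50.  34.] ztop 59 mid [501.9 -33.9] size [22. 21.  9.]
dropper_b 0.66 [324. 203.  34.  54.] ztop 87 mid [ 609.8 -152.9] size [29. 29.  9.]
tray_green rect [ 607. -151.] [102.  90.] 8
  0.6 [326. 184. 126. 130.] 1531 89 7 [ 612.6 -150.2]
```

View pics/scene9.png

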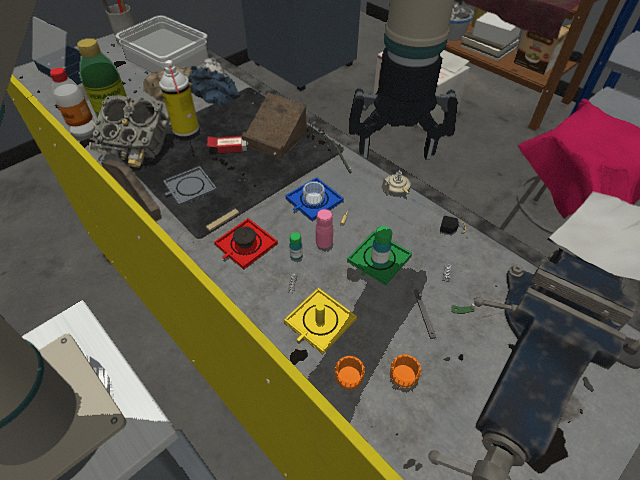

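View pics/w9.png

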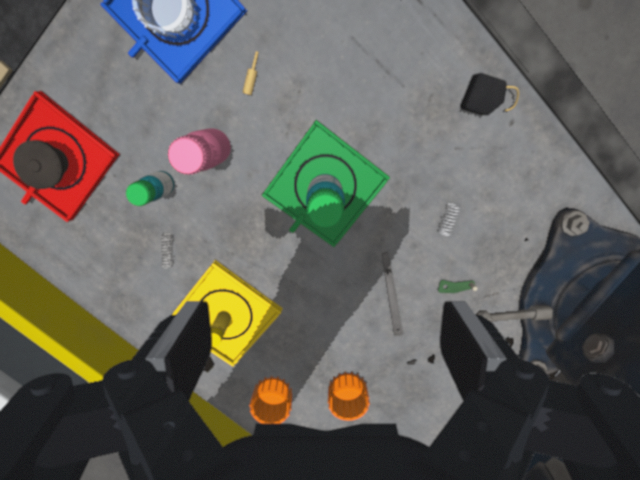

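All four look upright, each alone in its own tray, with grey empty (scene 189,185). Checking centring with the fixed cameras.

```bash
python3 - <<'E'
from h import *
for n in('top','scene','wrist'):
    p=shot(n)
    for th in ['filter_cup','vent_valve','oil_vial','dropper_b']:
        for d in ctrl.trace(p,th)[:4]:
            q=pts(p,d['pixels'])
            if len(q)<10: continue
            zt=np.percentile(q[:,2],95); t=q[q[:,2]>zt-8]
            print(n,th,round(d['score'],2),'ztop',round(zt),np.round((np.percentile(t,2,0)+np.percentile(t,98,0))/2,1)[:2],np.round(np.ptp(t,0)))
E
python3 trays.py
```

```text
top filter_cup 0.71 ztop 33 [ 462.9 -337.5] [43. 45. 10.]
top filter_cup 0.63 ztop 37 [630.4  52.6] [45. 42. 11.]
top vent_valve 0.88 ztop 35 [445.6  53. ] [41. 42. 10.]
top oil_vial 0.59 ztop 52 [ 432.  -174.5] [12. 14.  7.]
top dropper_b 0.82 ztop 86 [ 609.8 -154.9] [ 54.  44. 181.]
top dropper_b 0.63 ztop 82 [563.7 -48.3] [26. 27.  9.]
scene filter_cup 0.96 ztop 33 [ 395.  -278.9] [46. 45. 11.]
scene filter_cup 0.72 ztop 37 [629.   52.7] [47. 45. 10.]
scene filter_cup 0.56 ztop 32 [ 460.6 -336.2] [46. 46. 11.]
scene filter_cup 0.52 ztop 12 [ 610.1 -151.4] [107.  99.  53.]
scene vent_valve 0.79 ztop 35 [442.7  52.7] [42. 43.  9.]
scene oil_vial 0.65 ztop 51 [ 431.3 -174.1] [15. 15. 10.]
scene dropper_b 0.81 ztop 86 [ 607.1 -154.7] [30. 31.  9.]
scene dropper_b 0.63 ztop 82 [562.  -49.2] [27. 29. 10.]
scene dropper_b 0.54 ztop 58 [499.2 -34.8] [21. 19. 10.]
wrist filter_cup 0.79 ztop 33 [ 463.1 -335.2] [43. 45. 10.]
wrist filter_cup 0.76 ztop 37 [625.9  49.8] [38. 39.  9.]
wrist filter_cup 0.58 ztop 33 [ 396.9 -277.6] [45. 48.  9.]
wrist vent_valve 0.55 ztop 35 [446.4  54. ] [46. 45. 10.]
wrist dropper_b 0.74 ztop 83 [564.8 -47.2] [30. 29.  9.]
wrist dropper_b 0.7 ztop 87 [ 609.5 -152.8] [29. 29.  9.]
wrist dropper_b 0.61 ztop 35 [446.4  54. ] [46. 45. 10.]
wrist dropper_b 0.59 ztop 59 [501.7 -33.9] [20. 21.  9.]
top blue 282 89 -2.0 [633.4  53.7]
top red 301 89 3.0000000000000004 [447.6  54.6]
top yellow 350 90 5.0 [ 435.6 -174. ]Traceback (most recent call last):
  File "trays.py", line 6, in <module>
    d=ctrl.trace(p,'tray_'+c)[0]; m=cv2.dilate(d['pixels'].astype(np.uint8),np.ones((5,5)))>0
      ~~~~~~~~~~~~~~~~~~~~~~~^^^
IndexError: list index out of range
```

Dropper sits about 5 mm off centre (about (609.5,-153) against the tray at (612.6,-150.2)); the rest are within about 3 mm. I'll re-centre the dropper.

```bash
python3 go.py 609.5 -153 30 45
```

```text
t [-0.01   0.002  0.717] w [ 0.    -0.    -0.003] clock 37.5 tcp [ 611.3 -150.4  245.1] width 85.4
```

Request:
jog_arm([
  {"tx": -0.01,"ty": 0.002,"tz": 0.15,"wx": 0,"wy": 0,"wz": 0,"claw": 0.25},
  {"tx": -0.01,"ty": 0.002,"tz": 0.3,"wx": 0,"wy": 0,"wz": 0,"claw": 0.25},
  {"tx": -0.01,"ty": 0.002,"tz": 0.4,"wx": 0,"wy": 0,"wz": 0,"claw": 0.25},
  {"tx": -0.01,"ty": 0.002,"tz": 0.5,"wx": 0,"wy": 0,"wz": 0,"claw": 0.25},
  {"tx": -0.01,"ty": 0.002,"tz": 0.6,"wx": 0,"wy": 0,"wz": 0,"claw": 0.25},
  {"tx": -0.01,"ty": 0.002,"tz": 0.69,"wx": 0,"wy": 0,"wz": 0,"claw": 0.25},
  {"tx": -0.01,"ty": 0.002,"tz": 0.717,"wx": 0,"wy": 0,"wz": 0,"claw": 0.25},
  {"tx": -0.01,"ty": 0.002,"tz": 0.717,"wx": 0,"wy": 0,"wz": 0,"claw": 0.25},
  {"tx": -0.01,"ty": 0.002,"tz": 0.717,"wx": 0,"wy": 0,"wz": 0,"claw": 0.7},
  {"tx": -0.01,"ty": 0.002,"tz": 0.717,"wx": 0,"wy": 0,"wz": 0,"claw": 1},
  {"tx": -0.01,"ty": 0.002,"tz": 0.717,"wx": 0,"wy": 0,"wz": 0,"claw": 1},
  {"tx": -0.01,"ty": 0.002,"tz": 0.717,"wx": 0,"wy": 0,"wz": 0,"claw": 1},
])

```text
clock: 38.7
eef_pos: [610.9, -153.0, 32.0]
tool_rot: [3.139, -0.002, 0.781]
force: [-0.2, 0.7, 5.9]
width: 31.6
gripper_force: 59.6
```

Request:
jog_arm([
  {"tx": 0,"ty": 0,"tz": 0,"wx": 0,"wy": 0,"wz": 0,"claw": 1},
  {"tx": 0,"ty": 0,"tz": -0.05,"wx": 0,"wy": 0,"wz": 0,"claw": 1},
  {"tx": 0.014,"ty": 0,"tz": -0.05,"wx": 0,"wy": 0,"wz": 0,"claw": 1},
  {"tx": 0.014,"ty": 0,"tz": -0.05,"wx": 0,"wy": 0,"wz": 0,"claw": 1},
  {"tx": 0.014,"ty": 0,"tz": -0.05,"wx": 0,"wy": 0,"wz": 0,"claw": 1},
  {"tx": 0.014,"ty": 0,"tz": -0.05,"wx": 0,"wy": 0,"wz": 0,"claw": 1},
  {"tx": 0.014,"ty": 0,"tz": -0.05,"wx": 0,"wy": 0,"wz": 0,"claw": 1},
])

```text
clock: 39.4
eef_pos: [612.3, -150.0, 44.6]
tool_rot: [-3.141, 0.0, 0.781]
force: [0.3, 0.5, -0.4]
width: 31.6
gripper_force: 59.5
```

```bash
python3 w.py - dropper_b tray_green; python3 go.py 612.8 -150 31 45
```

```text
dropper_b 0.88 [ 68. 216. 133. 122.] ztop 78 mid [570.2 -53.6] size [22. 19. 12.]
dropper_b 0.58 [ 18. 275.  36.  25.] ztop 23 mid [503.8 -44.6] size [10.  3. 10.]
tray_green rect [ 613. -150.] [90. 90.] 8
  0.84 [329. 224. 258. 177.] 4262 89 7 [ 612.7 -149.3]
t [0.001 0.001 0.046] w [-0.     0.    -0.002] clock 39.55 tcp [ 612.4 -150.    44.8] width 32.0
```

Request:
jog_arm([
  {"tx": 0.004,"ty": 0,"tz": 0.025,"wx": 0,"wy": 0,"wz": 0,"claw": 1},
  {"tx": 0.004,"ty": 0,"tz": 0.043,"wx": 0,"wy": 0,"wz": 0,"claw": 1},
  {"tx": 0.004,"ty": 0,"tz": 0.043,"wx": 0,"wy": 0,"wz": 0,"claw": 1},
  {"tx": 0.004,"ty": 0,"tz": 0.043,"wx": 0,"wy": 0,"wz": 0,"claw": 1},
  {"tx": 0.004,"ty": 0,"tz": 0.043,"wx": 0,"wy": 0,"wz": 0,"claw": 0.5},
  {"tx": 0.004,"ty": 0,"tz": 0.043,"wx": 0,"wy": 0,"wz": 0,"claw": 0.25},
  {"tx": 0.004,"ty": 0,"tz": 0.043,"wx": 0,"wy": 0,"wz": 0,"claw": 0.25},
  {"tx": 0.004,"ty": 0,"tz": 0.043,"wx": 0,"wy": 0,"wz": 0,"claw": 0.25},
  {"tx": 0.004,"ty": 0,"tz": -0.1,"wx": 0,"wy": 0,"wz": 0,"claw": 0.25},
  {"tx": 0.004,"ty": 0,"tz": -0.25,"wx": 0,"wy": 0,"wz": 0,"claw": 0.25},
  {"tx": 0.004,"ty": 0,"tz": -0.4,"wx": 0,"wy": 0,"wz": 0,"claw": 0.25},
  {"tx": 0.004,"ty": 0,"tz": -0.55,"wx": 0,"wy": 0,"wz": 0,"claw": 0.25},
])

```text
clock: 40.75
eef_pos: [613.1, -149.1, 211.7]
tool_rot: [-3.141, 0.0, 0.782]
force: [1.5, -1.0, 0.2]
width: 64.1
gripper_force: 0.0
```

Request:
jog_arm([
  {"tx": 0,"ty": 0,"tz": -0.1,"wx": 0,"wy": 0,"wz": 0,"claw": 0},
  {"tx": 0,"ty": 0,"tz": -0.1,"wx": 0,"wy": 0,"wz": 0,"claw": 0},
  {"tx": 0,"ty": 0,"tz": -0.1,"wx": 0,"wy": 0,"wz": 0,"claw": 0},
  {"tx": 0,"ty": 0,"tz": -0.1,"wx": 0,"wy": 0,"wz": 0,"claw": 0},
])

```text
clock: 41.15
eef_pos: [612.4, -149.4, 238.5]
tool_rot: [-3.14, 0.002, 0.781]
force: [-0.9, -0.2, -0.3]
width: 85.2
gripper_force: 0.0
```

```bash
python3 w.py w10.png dropper_b tray_green
```

```text
dropper_b 0.88 [198. 152.  62.  45.] ztop 83 mid [564.8 -47.1] size [29. 30. 10.]
dropper_b 0.78 [150. 190.  53.  40.] ztop 59 mid [501.9 -34.3] size [21. 20.  9.]
tray_green rect [ 607. -151.] [101.  90.] 8
  0.81 [328. 185. 129. 130.] 1564 89 7 [ 612.6 -150.1]
```

View pics/w10.png

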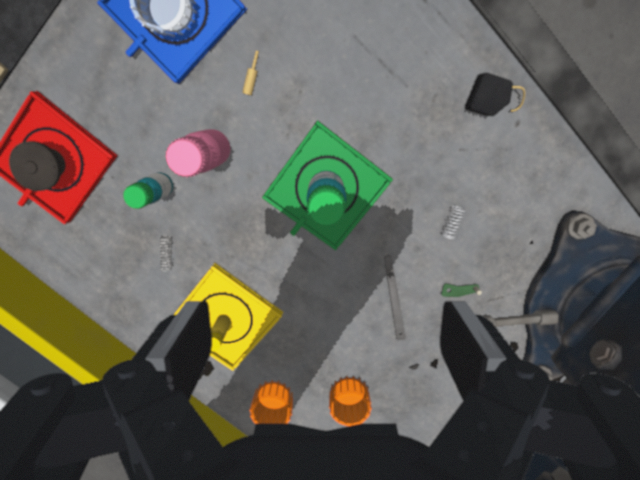

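The dropper stands upright inside the ring (326,190), and the other three are unchanged. Handing in.

```bash
python3 -c "
from cell import ctrl
print(ctrl.finish_job())"
```

```text
the job is handed in; nothing more can be done
None
```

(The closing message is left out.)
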